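Fetch the doming block from behind the jar and the tin

TASK

The doming block stands on the wooden stand behind the jar and the tin: first clear the jar and the tin onto the black mat, then set the doming block upright in the middle of the steel bench plate, and only then put the jar back in the middle of the round coaster and the tin back in the middle of the square one. Set everything down gently and upright, without dropping it, and leave the brass pot and the wooden ring cup where they are.

Things in the scene. Friction and masses are not known exactly. Their poses are not given: they have to be found in the camera images.
- jar: Round glass jar with a flush black lid (brass rings inside): a plain cylinder 54 mm in diameter and 108 mm tall, about 0.25 kg. Origin at the centre of its underside, z up. Starts on the round coaster.
- tin: Square metal tin with a flush dark lid: an upright box 48 x 48 mm and 102 mm tall, about 0.22 kg. Origin at the centre of its underside, x and y along its sides, z up. Starts on the square coaster, nearly in line with it.
- doming_block: Solid steel doming block with round hollows marked on its top and two large sides: 36 mm (its x) x 52 mm (its y) x 46 mm tall, about 0.62 kg. Origin at the centre of its underside, z up. Starts on the stand's top (12 mm above the bench), about 10 mm behind the jar and tin (away from the robot) and midway between them: no room for a gripper until both are gone, then it lies open.
- coaster_round: Round cork coaster, 68 mm in diameter, 3 mm thick, fixed on the wooden stand; the jar's place. Origin at the centre of its underside, 12 mm above the bench; its top is 3 mm above the origin. x and y as the stand's sides, +x towards the doming block's row. The stand is a fixed dark board 170 x 250 mm, 12 mm thick, with a rail 26 mm high along its far edge, about 53 mm behind the block's centre.
- coaster_square: Square cork coaster, 60 x 60 mm, 3 mm thick, fixed on the wooden stand; the tin's place. Origin at the centre of its underside, 12 mm above the bench; its top is 3 mm above the origin. x and y along its sides, +x towards the doming block's row. The two coasters lie side by side with centres 86 mm apart; which is left or right varies.
- mat: Black rubber mat, 220 mm (its x) x 130 mm (its y), 3 mm thick, fixed on the bench to the left or right of the stand; the side area, large enough for the jar and the tin one behind the other along its x. Origin at the centre of its underside, on the bench.
- plate: Bright steel bench plate, 110 x 110 mm, 14 mm thick, fixed on the bench on the other side of the stand from the mat. Origin at the centre of its underside, on the bench; its top is 14 mm above it.
- brass_pot: Small brass pot with a stepped lid, 32 mm in diameter, 36 mm tall, loose on one end of the stand, beside the doming block. Origin at the centre of its underside. Bystander: leave it.
- ring_cup: Small pale wooden ring cup with a peg and a brass ring on it, 32 mm in diameter, 40 mm tall, loose on the other end of the stand. Origin at the centre of its underside. Bystander: leave it.

How it is judged:
By the outcome, as a careful person would: the job done as asked, in the order asked, and still so for the second after the job is handed in, with the robot touching nothing.
It also fails if it takes over 118 s, if anything falls off the work surface, if the arm or the gripper's body presses on something with over 40 N, if the wrist force passes 120 N, or if a joint passes its speed limit or range.

ROBOT

A 6-joint arm with a two-finger parallel gripper is mounted at the origin on the work surface. World frame = base frame: x ahead of the robot, y to its left, z up, the work surface at z = 0. Lengths are in m, angles in rad, forces in N, time in s.
With the tool pointing down it reaches from about 0.35 to 0.925 m from the base axis. Payload 6.4 kg.
Tool frame: the origin (TCP) lies between the finger pads; the fingertips stand 14 mm ahead of it and the grasp point (between the pads) lies 5 mm behind it (bot.finger_overhang is the distance from the TCP to the fingertips, in m); x points along the fingers, y is the direction in which the jaws open and shut, and the axes are right-handed (so a half turn about x gives the same grasp; the last joint's range is limited). The gripper opens to 85 mm and grips with 20 to 120 N. Pads are 22 mm wide; open, the fingers measure 114 mm over their backs; the gripper's body (76 mm by 85 mm) begins 54 mm behind the grasp point. The pads swing forward as they close: fully open they stand 13 mm farther back than shut.
Start: joints at [1.123, 0.245, 1.558, -0, 1.339, -0.174], TCP at [0.176, 0.626, 0.211] pointing down, gripper open.
Joint ranges: [-3.13, 3.13], [-1.02, 2.26], [0.13, 2.54], [-0.95, 4.09], [0.21, 2.88], [-2.74, 2.74]. Speed limits (rad/s): [2.57, 2.57, 3.14, 3.14, 3.14, 3.14].

INTERFACE

Orientations are given as a unit quaternion [w, x, y, z].
In Python, from bench import sensors, get_image, job, bot gives the robot as it stands. The module is installed in compiled form; this text tells all that it offers.
- The arm moves only by the shell command python3 -m inch 'ROWS'. ROWS is JSON, a list of rows, each an object with "dr": the turn, a rotation vector about the tool's x, y, z in degrees, a list of three; "translation": the shift along the tool's x, y, z in m, a list of three; "jaw": the gripper command: -1 is shut, 1 is fully open, values between are in proportion. A call has 1 to 10 rows; each row shifts and turns the commanded pose from where the row before left it, along the tool's axes as they then stand; what a row does not reach is not made up. A row lasts 1/8 s, in which the tool goes at most 62.5 mm and 10.7 degrees, less where a joint would pass 70% of its speed; a pose out of reach is approached as far as the arm can. A call is refused whole if a number of a shift passes 0.0625 or a number of a turn 10.7, either way. A call with a gripper value outside its range is refused whole. The fingers move at their own pace and stop on an object; the grip force is fixed at half the most. Time passes only in rows, so rows that do not move let the fingers close. It gives the time, the measured TCP pose, the force and the opening at its end, in the units of the state.
- sensors.get_state(): the state, without advancing time (a new reading comes with each control period).
- get_image(name): name is "side" or "top" or "wrist"; returns a dict with "frame" (420x560x3 uint8, red, green, blue), "depth" (420x560 float32, m along the optical axis (not along the pixel's ray), 0 where there is no reading), "mtx" (3x3 intrinsics, pixels), "k1" (the pictures are not rectified: a ray, as slopes to the right and down, at radius r is drawn at 1 + k1 r^2 times it, then the intrinsics apply), "T" (4x4, takes a point from camera to world coordinates); the wrist camera has in their place "T_tool_cam" (4x4, takes a point from camera to tool coordinates, whose origin is the TCP and whose axes are the tool frame's). Camera axes: x right, y up, looking along -z (the intrinsics and any distortion apply to the point x, -y, -z); pixel columns grow to the right and rows downward; lengths in m; the calibration is good to about 2 mm. A picture is of the moment at which its call begins: read the wrist's pose just before it.
- job.job_done(): hands the job in, once; it reports no verdict.
The state is a dict: "clock": time; "joints": joint angles; "dq": joint speeds; "effort": joint torques, N m; "eef_pos": TCP position; "tool_rot": TCP orientation; "ft_force": force on the tool from outside, world axes, zero at the start; "moment": the same for the moment, N m; "grip_width": finger opening in m.
Only numpy, scipy, OpenCV 4.12 (cv2) and the standard library are available. Lean on these libraries where they do the work, as an engineer would, in place of code of your own. Each camera call takes 0.05 s, during which the arm holds its last target.

## Working session

There is one attempt and no reset: what is moved stays moved. The work goes in short steps, Python scripts to look and compute and a shell command to move; the robot and the scene stay as the last step left them, time stands still between calls to the robot, and variables do not carry over. Pictures are saved under pics/ and viewed, and the job is handed in when it is done.

```bash
mkdir -p pics
cat > h.py <<'E'
import numpy as np, cv2
from bench import sensors, get_image
def save(name,out):
    im=get_image(name); cv2.imwrite(out,im["frame"][:,:,::-1]); np.savez(out[:-4]+'.npz',**{k:np.array(v) for k,v in im.items()}); return im
def world(npz,u,v,z=None):
    d=np.load(npz); K=d['mtx']; k1=float(d['k1'])
    xd=np.array([(u-K[0,2])/K[0,0],(v-K[1,2])/K[1,1]]); s=xd.copy()
    for _ in range(20): s=xd/(1+k1*(s@s))
    ray=np.array([s[0],-s[1],-1.]); T=d['T']
    if z is None:
        p=ray*d['depth'][int(round(v)),int(round(u))]
        return (T@np.r_[p,1])[:3]
    r=T[:3,:3]@ray; return T[:3,3]+r*(z-T[2,3])/r[2]
E
python3 - <<'E'
from h import *
print(sensors.get_state())
for n in("top","side"): 
    im=save(n,f"pics/{n}0.png"); print(im['mtx'],im['k1'],im['T'])
E
```

```text
{'clock': 0.0, 'joints': array([ 1.12289334e+00,  2.45866262e-01,  1.55904483e+00, -3.00510976e-07,
        1.33874117e+00, -1.74095520e-01]), 'dq': array([ 2.81269768e-03, -1.16418305e-04, -5.29077871e-04,  1.64374401e-05,
       -2.06063763e-03, -2.90211146e-05]), 'effort': array([-2.44060202e-04, -4.29514325e+01, -3.26126468e+01, -1.28267975e-04,
        5.40595996e-03, -1.70947033e-05]), 'eef_pos': array([0.17547606, 0.62521667, 0.20963045]), 'tool_rot': array([ 0.7002675 ,  0.09581009,  0.70071297, -0.09719665]), 'ft_force': array([-0.53483607, -0.21597398,  0.01581443]), 'moment': array([0.01728563, 0.01771575, 0.04019228]), 'grip_width': 0.08522025460064327}
[[500.59024637   0.         272.88423275]
 [  0.         500.59024637 212.2617209 ]
 [  0.           0.           1.        ]] 0.052968141206379285 [[-0.00422641  0.98528659 -0.17085803  0.4322429 ]
 [-0.99998857 -0.00454657 -0.00148263  0.01901404]
 [-0.00223764  0.17084981  0.98529454  0.94363595]
 [ 0.          0.          0.          1.        ]]
[[415.90571591   0.         276.39922325]
 [  0.         415.90571591 209.9402687 ]
 [  0.           0.           1.        ]] -0.046703355871373656 [[ 0.72688079  0.33710585 -0.59833432  0.12227351]
 [-0.68643671  0.38350842 -0.61783974 -0.45345613]
 [ 0.02118886  0.85981448  0.51016673  0.44733467]
 [ 0.          0.          0.          1.        ]]
```

View pics/top0.png

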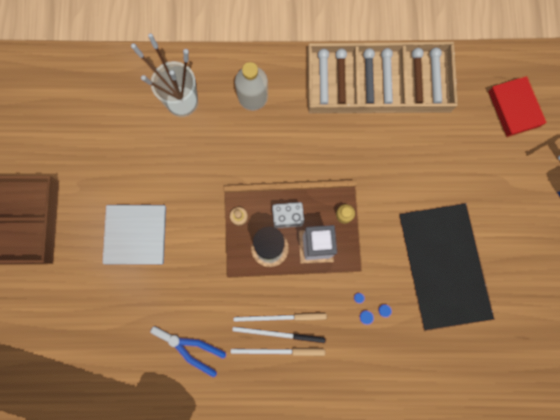

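View pics/side0.png

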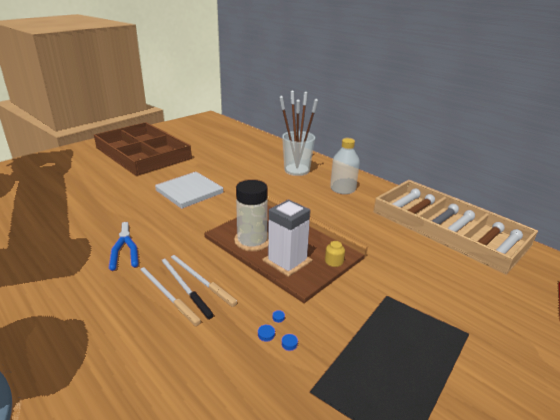

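The top view has world +x up and +y to the left. The plate is at (134,235), the jar at (268,243), the tin at (320,241), the block at (288,214) and the mat at (446,266). I'll enlarge these areas.

Run:
```python
import cv2
a=cv2.imread('pics/top0.png')
cv2.imwrite('pics/c1.png',cv2.resize(a[170:285,215:370],None,fx=5,fy=5,interpolation=cv2.INTER_CUBIC))
cv2.imwrite('pics/c2.png',cv2.resize(a[195:275,90:180],None,fx=6,fy=6,interpolation=cv2.INTER_CUBIC))
cv2.imwrite('pics/c3.png',cv2.resize(a[195:335,390:500],None,fx=4,fy=4,interpolation=cv2.INTER_CUBIC))
```

```text
(no output)
```

View pics/c1.png

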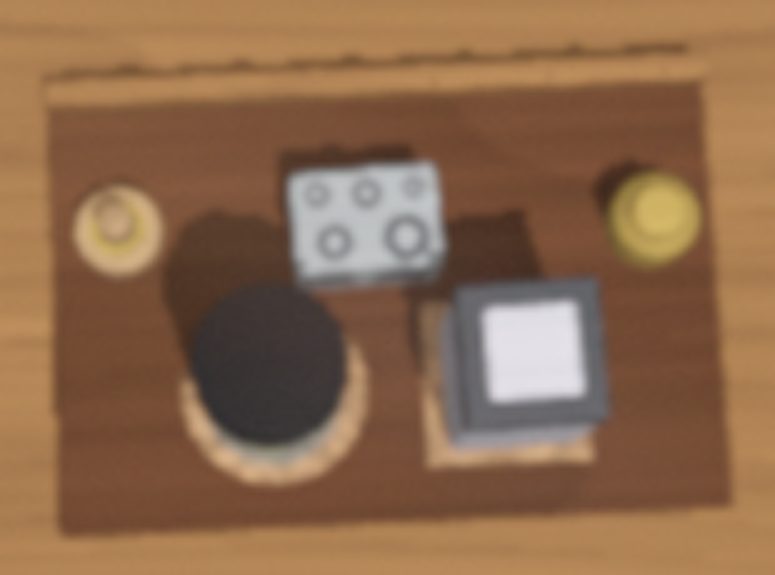

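View pics/c2.png

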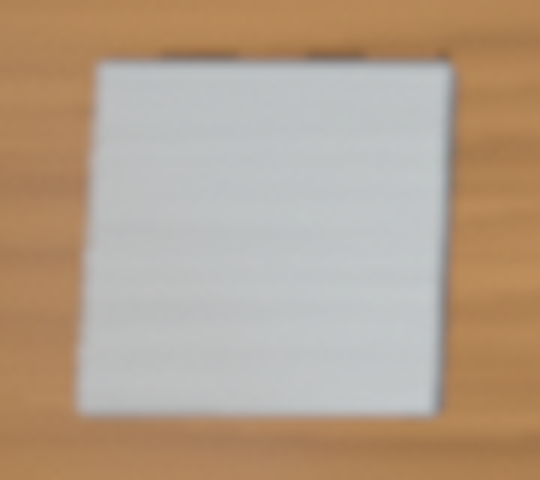

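View pics/c3.png

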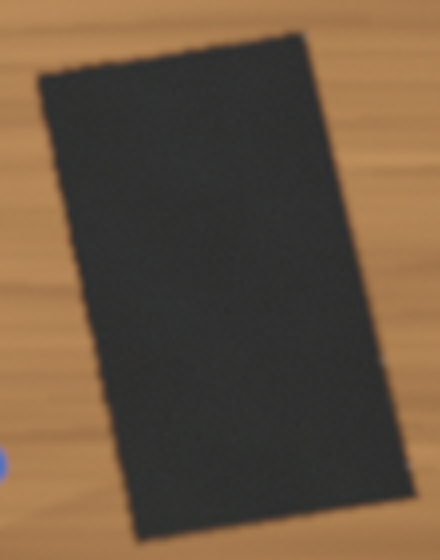

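```bash
cat > m.py <<'E'
from h import *
P='pics/top0.npz'
def c(pts,x0,y0,f,z): return np.array([world(P,x0+(a+.5)/f-.5,y0+(b+.5)/f-.5,z) for a,b in pts])
def rep(n,q):
    cc=q.mean(0); e=q-np.roll(q,-1,0); print(n,'centre',cc.round(4),'sides',np.linalg.norm(e,axis=1).round(4),'ang',np.degrees(np.arctan2(*( -e[:,1],-e[:,0])[::1])).round(1))
rep('tin',c([(455,285),(598,280),(608,415),(460,430)],215,170,5,.117))
rep('block',c([(288,170),(437,162),(444,265),(298,278)],215,170,5,.058))
rep('stand',c([(45,105),(705,82),(732,507),(62,535)],215,170,5,.012))
rep('jar lid L R T B',c([(188,364),(267,283),(347,364),(267,445)],215,170,5,.123))
rep('plate',c([(98,62),(452,62),(438,412),(78,412)],90,195,6,.014))
rep('mat',c([(40,75),(303,34),(415,495),(138,541)],390,195,4,.003))
print('coaster r',c([(180,390),(370,388),(275,487)],215,170,5,.015).round(4))
print('coaster s',c([(427,467),(594,462),(420,303)],215,170,5,.015).round(4))
rep('pot',c([(655,218)]*4,215,170,5,.048))
rep('cup',c([(118,230)]*4,215,170,5,.04))
E
python3 m.py
python3 - <<'E'
from h import *
# depth checks
for n,(u,v) in dict(jar=(268,243),tin=(321,240),block=(288,214),plate=(134,235),mat=(446,266)).items(): print(n,world('pics/top0.npz',u,v).round(4))
for n,(u,v) in dict(jar=(252,190),tin=(289,210)).items(): print('side',n,world('pics/side0.npz',u,v).round(4))
E
```

```text
tin centre [ 0.5285 -0.0588  0.117 ] sides [0.0477 0.0451 0.0491 0.0483] ang [ -88.2 -177.3   95.6    1.1]
block centre [ 0.5838 -0.0067  0.058 ] sides [0.0538 0.0376 0.0524 0.0395] ang [ -87.1 -177.    94.9    5. ]
stand centre [ 0.5591 -0.0148  0.012 ] sides [0.2513 0.1609 0.2476 0.1626] ang [ -88.2 -178.3   92.2    3. ]
jar lid L R T B centre [0.5243 0.0284 0.123 ] sides [0.0374 0.0377 0.0374 0.0373] ang [ -44.2 -135.8  135.1   44.1]
plate centre [0.5539 0.2793 0.014 ] sides [0.1103 0.1097 0.1099 0.1093] ang [-9.020e+01  1.797e+02  8.960e+01 -1.000e-01]
mat centre [ 0.4946 -0.2994  0.003 ] sides [0.126  0.2161 0.1273 0.2176] ang [ -81.3 -170.8   99.4    8.8]
coaster r [[ 0.5268  0.0621  0.015 ]
 [ 0.5272 -0.0085  0.015 ]
 [ 0.4907  0.0269  0.015 ]]
coaster s [[ 0.4978 -0.0293  0.015 ]
 [ 0.4995 -0.091   0.015 ]
 [ 0.559  -0.0275  0.015 ]]
pot centre [ 0.5852 -0.1114  0.048 ] sides [0. 0. 0. 0.] ang [-180. -180. -180. -180.]
cup centre [0.583  0.0839 0.04  ] sides [0. 0. 0. 0.] ang [-180. -180. -180. -180.]
jar [0.5231 0.0285 0.1239]
tin [ 0.5285 -0.0593  0.1174]
block [ 0.5822 -0.0067  0.0597]
plate [0.5516 0.2793 0.0143]
mat [ 4.927e-01 -3.018e-01  1.000e-04]
side jar [0.5145 0.0105 0.1249]
side tin [ 0.5222 -0.0686  0.1188]
```

```bash
cat > w.py <<'E'
import sys; from h import *
from scipy.spatial.transform import Rotation as R
# usage: w.py x y z yawdeg  -> remaining in tool axes (TCP target), tool y at world y rotated by yaw
def go(x,y,z,yaw):
    s=sensors.get_state(); q=s['tool_rot']; M=R.from_quat([q[1],q[2],q[3],q[0]]).as_matrix()
    c,n=np.cos(np.radians(yaw)),np.sin(np.radians(yaw))
    D=np.column_stack([[0,0,-1],[-n,c,0],[c,n,0]])
    d=np.array([x,y,z])-s['eef_pos']
    print('t',round(s['clock'],2),'pos',s['eef_pos'].round(4),'F',s['ft_force'].round(1),'w',round(s['grip_width'],4))
    print('dr deg tool',np.degrees(R.from_matrix(M.T@D).as_rotvec()).round(2),'shift mm now-axes',(M.T@d*1e3).round(1),'shift after turn',(D.T@d*1e3).round(1))
if __name__=='__main__': go(*map(float,sys.argv[1:5]))
E
python3 w.py 0.5285 -0.0588 0.22 2
```

```text
t 0.1 pos [0.1755 0.6253 0.2097] F [-0.8  0.9  0.2] w 0.0855
dr deg tool [-17.69  -0.04   0.1 ] shift mm now-axes [  -9.4 -563.2  524.8] shift after turn [ -10.3 -696.   328.9]
```

```bash
python3 -m inch '[{"dr":[-8.85,0,0],"translation":[0,0,0],"jaw":1},{"dr":[-8.85,0,0],"translation":[0,0,0],"jaw":1},{"dr":[0,0,0],"translation":[0,-0.05,0.025],"jaw":1},{"dr":[0,0,0],"translation":[0,-0.05,0.025],"jaw":1},{"dr":[0,0,0],"translation":[0,-0.05,0.025],"jaw":1},{"dr":[0,0,0],"translation":[0,-0.05,0.025],"jaw":1},{"dr":[0,0,0],"translation":[0,-0.05,0.025],"jaw":1},{"dr":[0,0,0],"translation":[0,-0.05,0.025],"jaw":1},{"dr":[0,0,0],"translation":[0,-0.05,0.025],"jaw":1},{"dr":[0,0,0],"translation":[0,-0.05,0.025],"jaw":1}]'; python3 w.py 0.5285 -0.0588 0.22 2
```

```text
clock: 1.35
eef_pos: [0.39, 0.2314, 0.2106]
tool_rot: [0.707, -0.012, 0.707, 0.012]
ft_force: [-0.2, 0.6, -0.1]
grip_width: 0.0856
t 1.35 pos [0.39   0.2314 0.2106] F [-0.2  0.6 -0.1] w 0.0856
dr deg tool [ 0.02  0.   -0.  ] shift mm now-axes [  -9.4 -294.9  128.2] shift after turn [  -9.4 -294.8  128.3]
```

```bash
python3 -m inch '[{"dr":[0,0,0],"translation":[-0.002,-0.05,0.0225],"jaw":1},{"dr":[0,0,0],"translation":[-0.002,-0.05,0.0225],"jaw":1},{"dr":[0,0,0],"translation":[-0.002,-0.05,0.0225],"jaw":1},{"dr":[0,0,0],"translation":[-0.002,-0.05,0.0225],"jaw":1},{"dr":[0,0,0],"translation":[-0.001,-0.05,0.0225],"jaw":1},{"dr":[0,0,0],"translation":[0,-0.035,0.012],"jaw":1},{"dr":[0,0,0],"translation":[0,0,0],"jaw":0.75},{"dr":[0,0,0],"translation":[0,0,0],"jaw":0.75}]'; python3 w.py 0.5285 -0.0588 0.22 2
python3 - <<'E'
from h import *
im=save('wrist','pics/w1.png'); print(im['T_tool_cam'],im['mtx'],im['k1'])
E
```

```text
clock: 2.35
eef_pos: [0.5236, -0.0469, 0.2193]
tool_rot: [0.707, -0.012, 0.707, 0.013]
ft_force: [-0.3, 0.3, 0.1]
grip_width: 0.0747
t 2.35 pos [ 0.5236 -0.0469  0.2193] F [-0.3  0.3  0.1] w 0.0747
dr deg tool [ 0.01 -0.06 -0.04] shift mm now-axes [ -0.7 -12.1   4.5] shift after turn [ -0.7 -12.1   4.5]
[[ 4.86290047e-04  3.16310837e-01 -9.48655479e-01 -1.63073155e-01]
 [ 9.99999808e-01  2.11146753e-04  5.83012455e-04  1.03024454e-03]
 [ 3.84718681e-04 -9.48655580e-01 -3.16310673e-01 -8.07649497e-02]
 [ 0.00000000e+00  0.00000000e+00  0.00000000e+00  1.00000000e+00]] [[350.46256354   0.         280.4762931 ]
 [  0.         350.46256354 210.11001687]
 [  0.           0.           1.        ]] 0.030377292573324537
```

View pics/w1.png

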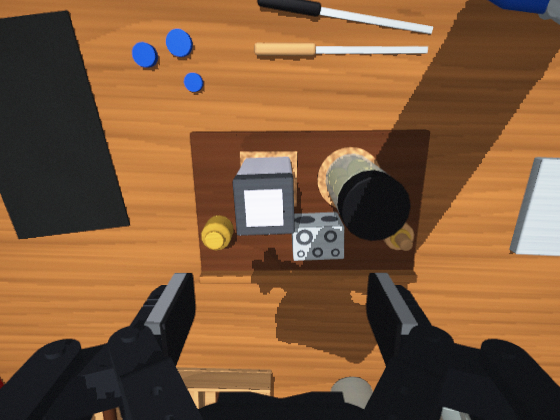

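The wrist view shows the tin lid with corners at about (235,178), (293,177), (294,233) and (237,235), and the jar lid centred at about (373,205). I'll cross-check these against the top view.

```bash
cat >> h.py <<'E'
from scipy.spatial.transform import Rotation as R
def wsave(out):
    s=sensors.get_state(); q=s['tool_rot']; A=np.eye(4); A[:3,:3]=R.from_quat([q[1],q[2],q[3],q[0]]).as_matrix(); A[:3,3]=s['eef_pos']
    im=get_image('wrist'); im['T']=A@im['T_tool_cam']; cv2.imwrite(out,im["frame"][:,:,::-1]); np.savez(out[:-4]+'.npz',**{k:np.array(v) for k,v in im.items()})
def quad(P,pts,z):
    q=np.array([world(P,u,v,z) for u,v in pts]); e=np.roll(q,-1,0)-q
    print('centre',q.mean(0).round(4),'sides',np.linalg.norm(e,axis=1).round(4),'ang',np.degrees(np.arctan2(e[:,1],e[:,0])).round(1))
E
python3 - <<'E'
from h import *
wsave('pics/w2.png')
P='pics/w2.npz'
quad(P,[(235,178),(293,177),(294,233),(237,235)],.117)
a=cv2.imread('pics/w2.png'); cv2.imwrite('pics/w2c.png',cv2.resize(a[120:280,185:435],None,fx=3.2,fy=3.2,interpolation=cv2.INTER_CUBIC))
E
```

```text
centre [ 0.5287 -0.0579  0.117 ] sides [0.0449 0.0467 0.0466 0.0476] ang [  93.1    3.7  -85.8 -178.3]
```

View pics/w2c.png

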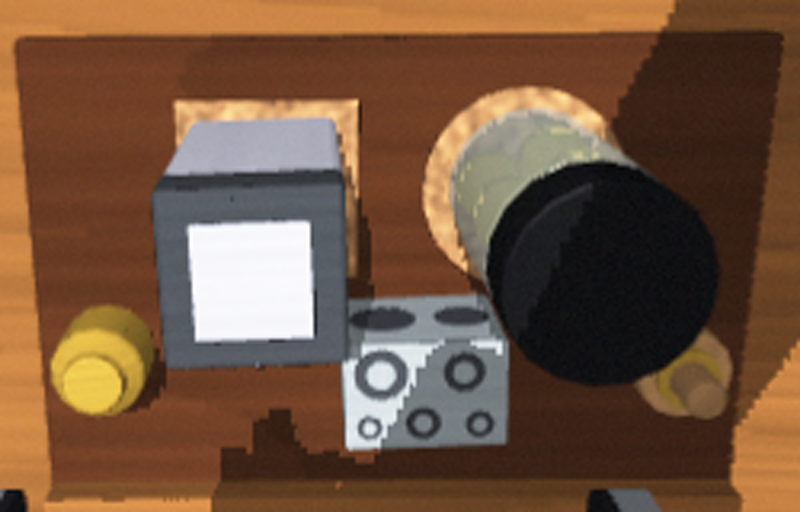

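```bash
python3 -m inch '[{"dr":[-1,0,0],"translation":[0,-0.0115,0.005],"jaw":0.75},{"dr":[0,0,0],"translation":[0.04,0,0],"jaw":0.75},{"dr":[0,0,0],"translation":[0.04,0,0],"jaw":0.75},{"dr":[0,0,0],"translation":[0.035,0,0],"jaw":0.75},{"dr":[0,0,0],"translation":[0.02,0,0],"jaw":0.75},{"dr":[0,0,0],"translation":[0.01,0,0],"jaw":0.75},{"dr":[0,0,0],"translation":[0,0,0],"jaw":0.75},{"dr":[0,0,0],"translation":[0,0,0],"jaw":0.75}]'; python3 w.py 0.5286 -0.0583 0.074 3;  python3 -c "
from h import *
wsave('pics/w3.png')"
```

```text
clock: 3.45
eef_pos: [0.5304, -0.059, 0.076]
tool_rot: [0.708, -0.019, 0.706, 0.018]
ft_force: [0.7, -0.6, 0.5]
grip_width: 0.0749
t 3.45 pos [ 0.5304 -0.059   0.076 ] F [ 0.7 -0.6  0.5] w 0.0749
dr deg tool [0.03 0.12 0.05] shift mm now-axes [ 2.   0.8 -1.8] shift after turn [ 2.   0.8 -1.8]
```

View pics/w3.png

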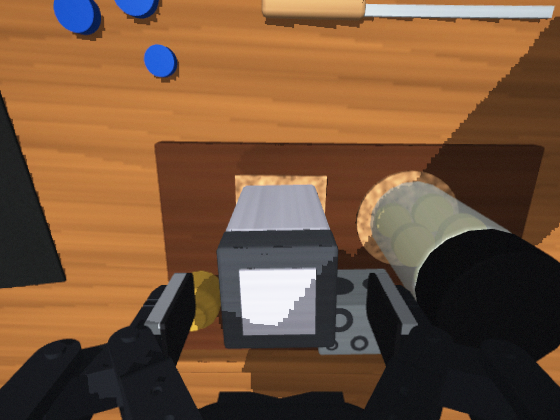

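The tin lid spans x of roughly 219–337 and sits centred between the pads (192 and 370). I'll correct by 1–2 mm and close.

```bash
python3 -m inch '[{"dr":[0,0,0],"translation":[0.002,0.0005,-0.0015],"jaw":0.75},{"dr":[0,0,0],"translation":[0,0,0],"jaw":0.4},{"dr":[0,0,0],"translation":[0,0,0],"jaw":0.2},{"dr":[0,0,0],"translation":[0,0,0],"jaw":0},{"dr":[0,0,0],"translation":[0,0,0],"jaw":-1},{"dr":[0,0,0],"translation":[0,0,0],"jaw":-1},{"dr":[0,0,0],"translation":[0,0,0],"jaw":-1},{"dr":[0,0,0],"translation":[0,0,0],"jaw":-1}]'; python3 w.py 0.544 -0.2916 0.13 9
```

```text
clock: 4.5
eef_pos: [0.5286, -0.0587, 0.0734]
tool_rot: [0.707, -0.019, 0.706, 0.018]
ft_force: [-0.1, -3.4, 4.9]
grip_width: 0.0472
t 4.5 pos [ 0.5286 -0.0587  0.0734] F [-0.1 -3.4  4.9] w 0.0472
dr deg tool [-5.99  0.07  0.05] shift mm now-axes [ -56.4 -233.5    3.2] shift after turn [ -56.6 -232.5  -21.2]
```

```bash
python3 -m inch '[{"dr":[0,0,0],"translation":[-0.01,0,0],"jaw":-1},{"dr":[0,0,0],"translation":[-0.02,0,0],"jaw":-1},{"dr":[0,0,0],"translation":[-0.02,0,0],"jaw":-1},{"dr":[0,0,0],"translation":[-0.012,0,0],"jaw":-1},{"dr":[0,0,0],"translation":[0,-0.015,0],"jaw":-1},{"dr":[0,0,0],"translation":[0,-0.03,0.001],"jaw":-1},{"dr":[0,0,0],"translation":[0,-0.04,0.001],"jaw":-1},{"dr":[0,0,0],"translation":[0,-0.04,0.001],"jaw":-1},{"dr":[0,0,0],"translation":[0,-0.04,0],"jaw":-1},{"dr":[0,0,0],"translation":[0,-0.03,0],"jaw":-1}]'; python3 w.py 0.544 -0.2916 0.0614 3
```

```text
clock: 5.75
eef_pos: [0.5401, -0.2549, 0.1332]
tool_rot: [0.706, -0.018, 0.708, 0.019]
ft_force: [1.0, -0.2, -3.0]
grip_width: 0.0467
t 5.75 pos [ 0.5401 -0.2549  0.1332] F [ 1.  -0.2 -3. ] w 0.0467
dr deg tool [-0.07 -0.11 -0.08] shift mm now-axes [ 71.8 -36.9   2.1] shift after turn [ 71.8 -36.8   2. ]
```

```bash
python3 -m inch '[{"dr":[0,0,0],"translation":[0,-0.025,0.002],"jaw":-1},{"dr":[0,0,0],"translation":[0,-0.012,0],"jaw":-1},{"dr":[0,0,0],"translation":[0.025,0,0],"jaw":-1},{"dr":[0,0,0],"translation":[0.02,0,0],"jaw":-1},{"dr":[0,0,0],"translation":[0.012,0,0],"jaw":-1},{"dr":[0,0,0],"translation":[0.006,0,0],"jaw":-1},{"dr":[0,0,0],"translation":[0,0,0],"jaw":-1},{"dr":[0,0,0],"translation":[0,0,0],"jaw":-1}]'; python3 w.py 0.544 -0.2916 0.0614 3
```

```text
clock: 6.75
eef_pos: [0.5457, -0.2901, 0.0727]
tool_rot: [0.707, -0.019, 0.706, 0.018]
ft_force: [-0.1, -0.7, -2.4]
grip_width: 0.0467
t 6.75 pos [ 0.5457 -0.2901  0.0727] F [-0.1 -0.7 -2.4] w 0.0467
dr deg tool [0.02 0.07 0.06] shift mm now-axes [11.3 -1.4 -1.8] shift after turn [11.3 -1.5 -1.8]
```

```bash
python3 -m inch '[{"dr":[0,0,0],"translation":[0.005,0,0],"jaw":-1},{"dr":[0,0,0],"translation":[0.003,0,0],"jaw":-1},{"dr":[0,0,0],"translation":[0.001,0,0],"jaw":-1},{"dr":[0,0,0],"translation":[0,0,0],"jaw":-1},{"dr":[0,0,0],"translation":[0,0,0],"jaw":-1}]'; python3 w.py 0.544 -0.2916 0.0614 3;python3 -m inch '[{"dr":[0,0,0],"translation":[0.001,0,0],"jaw":-1},{"dr":[0,0,0],"translation":[0,0,0],"jaw":-1}]'
```

```text
clock: 7.38
eef_pos: [0.5452, -0.2898, 0.0629]
tool_rot: [0.707, -0.019, 0.707, 0.019]
ft_force: [-0.1, -0.0, -2.8]
grip_width: 0.0469
t 7.38 pos [ 0.5452 -0.2898  0.0629] F [-0.1 -0.  -2.8] w 0.0469
dr deg tool [0.01 0.01 0.01] shift mm now-axes [ 1.5 -1.8 -1.3] shift after turn [ 1.5 -1.8 -1.3]
clock: 7.62
eef_pos: [0.5451, -0.2897, 0.0617]
tool_rot: [0.707, -0.019, 0.707, 0.019]
ft_force: [0.5, -0.1, -2.6]
grip_width: 0.0471
```

```bash
python3 -m inch '[{"dr":[0,0,0],"translation":[0.0006,0,0],"jaw":-1},{"dr":[0,0,0],"translation":[0,0,0],"jaw":-1}]'; python3 -m inch '[{"dr":[0,0,0],"translation":[0.0006,0,0],"jaw":-1},{"dr":[0,0,0],"translation":[0,0,0],"jaw":-1}]'
```

```text
clock: 7.88
eef_pos: [0.5453, -0.2898, 0.0615]
tool_rot: [0.707, -0.019, 0.707, 0.019]
ft_force: [-0.4, 0.3, -0.7]
grip_width: 0.0467
clock: 8.12
eef_pos: [0.5455, -0.2898, 0.0614]
tool_rot: [0.707, -0.019, 0.707, 0.019]
ft_force: [-2.7, 2.1, 5.3]
grip_width: 0.0472
```

Contact reached: the vertical force went from -2.6 to +5 N. I'll release slowly and go up.

```bash
python3 -m inch '[{"dr":[0,0,0],"translation":[0,0,0],"jaw":0.2},{"dr":[0,0,0],"translation":[0,0,0],"jaw":0.5},{"dr":[0,0,0],"translation":[0,0,0],"jaw":0.75},{"dr":[0,0,0],"translation":[0,0,0],"jaw":0.75},{"dr":[0,0,0],"translation":[-0.02,0,0],"jaw":0.75},{"dr":[0,0,0],"translation":[-0.04,0,0],"jaw":0.75},{"dr":[0,0,0],"translation":[-0.05,0,0],"jaw":0.75},{"dr":[0,0,0],"translation":[-0.04,0,0],"jaw":0.75}]'; python3 w.py 0.5245 0.0281 0.21 3; python3 -c "
from h import *
wsave('pics/w4.png');save('side','pics/side4.png')"
```

```text
clock: 9.12
eef_pos: [0.5458, -0.2901, 0.2147]
tool_rot: [0.708, -0.019, 0.706, 0.018]
ft_force: [0.4, 0.0, -0.0]
grip_width: 0.075
t 9.12 pos [ 0.5458 -0.2901  0.2147] F [ 0.4  0.  -0. ] w 0.075
dr deg tool [0.01 0.16 0.14] shift mm now-axes [  3.9 318.9  -4.5] shift after turn [  4.7 318.9  -4.6]
```

View pics/side4.png

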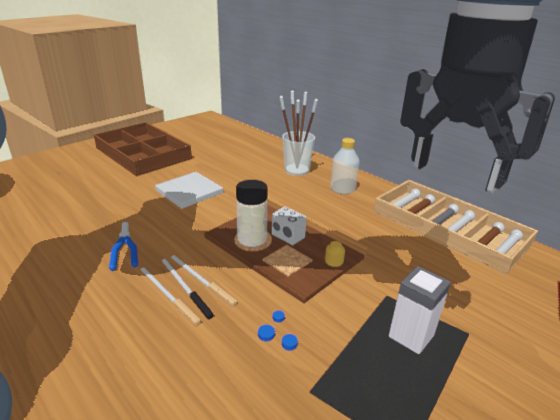

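View pics/w4.png

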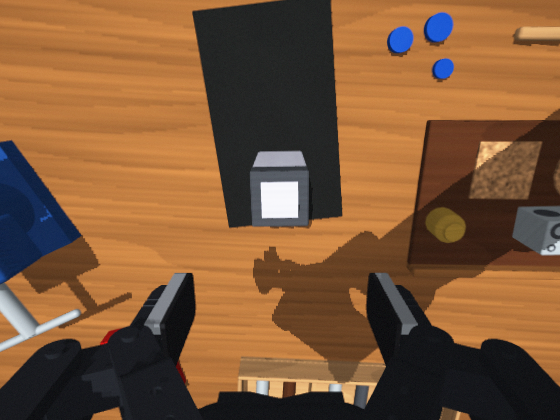

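The tin stands upright on the mat, in its far half (lid at (280,198) in the wrist view). Next is the jar.

```bash
python3 -m inch '[{"dr":[0,0,0],"translation":[0,0.035,0],"jaw":0.9},{"dr":[0,0,0],"translation":[0,0.055,-0.001],"jaw":0.9},{"dr":[0,0,0],"translation":[0,0.055,-0.001],"jaw":0.9},{"dr":[0,0,0],"translation":[0,0.055,-0.001],"jaw":0.9},{"dr":[0,0,0],"translation":[0,0.055,-0.001],"jaw":0.9},{"dr":[0,0,0],"translation":[0,0.04,-0.001],"jaw":0.9},{"dr":[0,0,0],"translation":[0,0.024,0],"jaw":0.9},{"dr":[0,0,0],"translation":[0,0,0],"jaw":0.9},{"dr":[0,0,0],"translation":[0,0,0],"jaw":0.9}]'; python3 w.py 0.5245 0.0281 0.076 3; python3 -c "
from h import *
wsave('pics/w5.png')"
```

```text
clock: 10.35
eef_pos: [0.5235, 0.028, 0.2109]
tool_rot: [0.707, -0.019, 0.707, 0.018]
ft_force: [0.1, -0.1, -0.5]
grip_width: 0.0808
t 10.35 pos [0.5235 0.028  0.2109] F [ 0.1 -0.1 -0.5] w 0.0808
dr deg tool [-0.    0.02  0.02] shift mm now-axes [1.349e+02 1.000e-01 1.000e+00] shift after turn [134.9   0.    1. ]
```

View pics/w5.png

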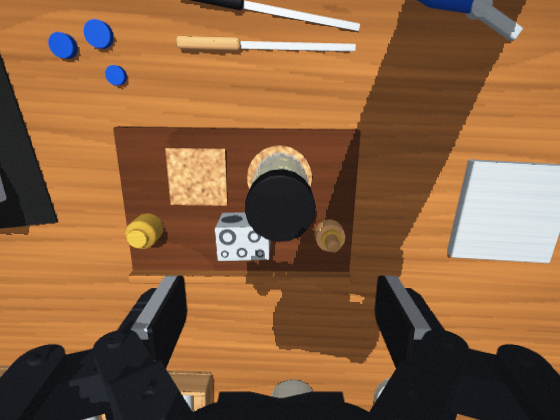

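The jar lid is centred at (280,205), and the square coaster at (196,177) is now clear. Descending over the jar.

```bash
python3 -m inch '[{"dr":[0,0,0],"translation":[0.035,0,0.001],"jaw":0.9},{"dr":[0,0,0],"translation":[0.04,0,0],"jaw":0.9},{"dr":[0,0,0],"translation":[0.03,0,0],"jaw":0.9},{"dr":[0,0,0],"translation":[0.02,0,0],"jaw":0.9},{"dr":[0,0,0],"translation":[0.009,0,0],"jaw":0.9},{"dr":[0,0,0],"translation":[0,0,0],"jaw":0.6},{"dr":[0,0,0],"translation":[0,0,0],"jaw":0.6}]'; python3 w.py 0.5245 0.0281 0.076 3
python3 - <<'E'
from h import *
wsave('pics/w6.png')
a=cv2.imread('pics/w5.png'); cv2.imwrite('pics/w5c.png',cv2.resize(a[130:230,150:330],None,fx=4,fy=4,interpolation=cv2.INTER_CUBIC))
E
```

```text
clock: 11.28
eef_pos: [0.5253, 0.0283, 0.0777]
tool_rot: [0.708, -0.019, 0.706, 0.018]
ft_force: [-0.1, 0.3, 0.4]
grip_width: 0.0683
t 11.28 pos [0.5253 0.0283 0.0777] F [-0.1  0.3  0.4] w 0.0683
dr deg tool [-0.01  0.11  0.02] shift mm now-axes [ 1.7 -0.1 -0.8] shift after turn [ 1.7 -0.1 -0.8]
```

View pics/w6.png

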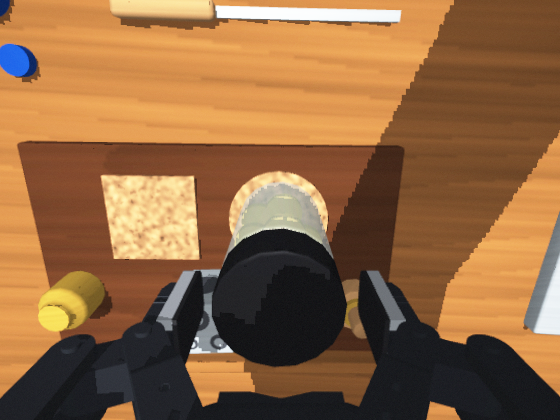

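View pics/w5c.png

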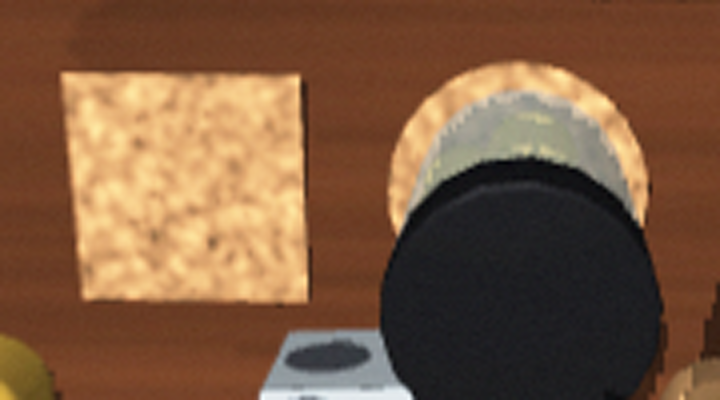

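```bash
python3 -m inch '[{"dr":[0,0,0],"translation":[0.001,0,-0.001],"jaw":0.4},{"dr":[0,0,0],"translation":[0,0,0],"jaw":0.3},{"dr":[0,0,0],"translation":[0,0,0],"jaw":0.1},{"dr":[0,0,0],"translation":[0,0,0],"jaw":-1},{"dr":[0,0,0],"translation":[0,0,0],"jaw":-1},{"dr":[0,0,0],"translation":[0,0,0],"jaw":-1}]'; python3 w.py 0.440 -0.308 0.14 3;  python3 - <<'E'
from h import *
quad('pics/w5.npz',[(150+x/4-.4,130+y/4-.4) for x,y in [(62,72),(300,73),(308,302),(83,300)]],.015)
quad('pics/w6.npz',[(101,176),(195,176),(199,260),(113,260)],.015)
E
```

```text
clock: 12.08
eef_pos: [0.5242, 0.0284, 0.0765]
tool_rot: [0.707, -0.019, 0.706, 0.018]
ft_force: [-0.0, -1.6, 5.3]
grip_width: 0.0524
t 12.07 pos [0.5242 0.0284 0.0765] F [-0.  -1.6  5.3] w 0.0524
dr deg tool [0.02 0.09 0.04] shift mm now-axes [ -63.5 -331.5 -101.7] shift after turn [ -63.5 -331.5 -101.7]
centre [ 0.5306 -0.0584  0.015 ] sides [0.0603 0.0611 0.0601 0.0607] ang [  92.9    2.   -87.5 -177.8]
centre [ 0.5313 -0.0581  0.015 ] sides [0.061  0.0611 0.0606 0.0608] ang [  93.1    1.2  -87.2 -178.4]
```

```bash
python3 -m inch '[{"dr":[0,0,0],"translation":[-0.01,0,0],"jaw":-1},{"dr":[0,0,0],"translation":[-0.02,0,0],"jaw":-1},{"dr":[0,0,0],"translation":[-0.02,0,0],"jaw":-1},{"dr":[0,0,0],"translation":[-0.012,0,0],"jaw":-1},{"dr":[0,0,0],"translation":[0,-0.02,-0.006],"jaw":-1},{"dr":[0,0,0],"translation":[0,-0.04,-0.013],"jaw":-1},{"dr":[0,0,0],"translation":[0,-0.05,-0.016],"jaw":-1},{"dr":[0,0,0],"translation":[0,-0.05,-0.016],"jaw":-1},{"dr":[0,0,0],"translation":[0,-0.05,-0.016],"jaw":-1},{"dr":[0,0,0],"translation":[0,-0.05,-0.016],"jaw":-1}]'; python3 w.py 0.440 -0.308 0.0645 3
```

```text
clock: 13.32
eef_pos: [0.4531, -0.2364, 0.1371]
tool_rot: [0.707, -0.018, 0.707, 0.019]
ft_force: [1.0, 0.4, -3.3]
grip_width: 0.0522
t 13.32 pos [ 0.4531 -0.2364  0.1371] F [ 1.   0.4 -3.3] w 0.0522
dr deg tool [ 0.01 -0.04 -0.07] shift mm now-axes [ 72.5 -70.9 -16.8] shift after turn [ 72.6 -70.8 -16.8]
```

```bash
python3 -m inch '[{"dr":[0,0,0],"translation":[0,-0.04,-0.01],"jaw":-1},{"dr":[0,0,0],"translation":[0,-0.02,-0.006],"jaw":-1},{"dr":[0,0,0],"translation":[0.005,-0.006,-0.001],"jaw":-1},{"dr":[0,0,0],"translation":[0.025,0,0],"jaw":-1},{"dr":[0,0,0],"translation":[0.02,0,0],"jaw":-1},{"dr":[0,0,0],"translation":[0.011,0,0],"jaw":-1},{"dr":[0,0,0],"translation":[0.005,0,0],"jaw":-1},{"dr":[0,0,0],"translation":[0.002,0,0],"jaw":-1},{"dr":[0,0,0],"translation":[0,0,0],"jaw":-1}]'; python3 w.py 0.440 -0.308 0.0645 3
```

```text
clock: 14.45
eef_pos: [0.4411, -0.3024, 0.0702]
tool_rot: [0.707, -0.019, 0.707, 0.018]
ft_force: [0.0, 0.0, -2.6]
grip_width: 0.0524
t 14.45 pos [ 0.4411 -0.3024  0.0702] F [ 0.   0.  -2.6] w 0.0524
dr deg tool [0.02 0.04 0.04] shift mm now-axes [ 5.7 -5.5 -1.4] shift after turn [ 5.7 -5.5 -1.3]
```

```bash
python3 -m inch '[{"dr":[0,0,0],"translation":[0.002,-0.004,0],"jaw":-1},{"dr":[0,0,0],"translation":[0.0015,0,0],"jaw":-1},{"dr":[0,0,0],"translation":[0.0012,0,0],"jaw":-1},{"dr":[0,0,0],"translation":[0,0,0],"jaw":-1},{"dr":[0,0,0],"translation":[0,0,0],"jaw":-1}]'; python3 -m inch '[{"dr":[0,0,0],"translation":[0.0006,0,0],"jaw":-1},{"dr":[0,0,0],"translation":[0,0,0],"jaw":-1}]'; python3 -m inch '[{"dr":[0,0,0],"translation":[0.0006,0,0],"jaw":-1},{"dr":[0,0,0],"translation":[0,0,0],"jaw":-1}]'
```

```text
clock: 15.08
eef_pos: [0.4409, -0.3062, 0.0649]
tool_rot: [0.707, -0.019, 0.707, 0.019]
ft_force: [0.3, 0.6, -1.9]
grip_width: 0.0522
clock: 15.32
eef_pos: [0.441, -0.3063, 0.0645]
tool_rot: [0.707, -0.019, 0.707, 0.019]
ft_force: [0.1, 0.1, -1.2]
grip_width: 0.0524
clock: 15.58
eef_pos: [0.4412, -0.3064, 0.0645]
tool_rot: [0.707, -0.019, 0.707, 0.019]
ft_force: [-0.7, 1.3, 4.3]
grip_width: 0.0521
```

```bash
python3 -m inch '[{"dr":[0,0,0],"translation":[0,0,0],"jaw":0.3},{"dr":[0,0,0],"translation":[0,0,0],"jaw":0.6},{"dr":[0,0,0],"translation":[0,0,0],"jaw":0.75},{"dr":[0,0,0],"translation":[0,0,0],"jaw":0.75},{"dr":[0,0,0],"translation":[-0.02,0,0],"jaw":0.75},{"dr":[0,0,0],"translation":[-0.04,0,0],"jaw":0.75},{"dr":[0,0,0],"translation":[-0.05,0,0],"jaw":0.75},{"dr":[0,0,0],"translation":[-0.03,0,0],"jaw":0.75}]'; python3 -m inch '[{"dr":[0,0,0],"translation":[0,0.035,0.015],"jaw":0.75},{"dr":[0,0,0],"translation":[0,0.055,0.024],"jaw":0.75},{"dr":[0,0,0],"translation":[0,0.055,0.024],"jaw":0.75},{"dr":[0,0,0],"translation":[0,0.055,0.024],"jaw":0.75},{"dr":[0,0,0],"translation":[0,0.055,0.024],"jaw":0.75},{"dr":[0,0,0],"translation":[0,0.035,0.012],"jaw":0.75},{"dr":[0,0,0],"translation":[0,0.01,0],"jaw":0.75},{"dr":[0,0,0],"translation":[0,0,0],"jaw":0.75},{"dr":[0,0,0],"translation":[0,0,0],"jaw":0.75}]'; python3 w.py 0.5835 -0.0067 0.040 3
python3 - <<'E'
from h import *
wsave('pics/w7.png');save('top','pics/top7.png');save('side','pics/side7.png')
a=cv2.imread('pics/w7.png'); cv2.imwrite('pics/w7c.png',cv2.resize(a[60:260,130:430],None,fx=2.6,fy=2.6,interpolation=cv2.INTER_CUBIC))
E
```

```text
clock: 16.58
eef_pos: [0.4416, -0.3069, 0.2066]
tool_rot: [0.708, -0.02, 0.706, 0.018]
ft_force: [0.5, 0.3, 0.2]
grip_width: 0.0746
clock: 17.7
eef_pos: [0.5478, -0.0013, 0.2036]
tool_rot: [0.707, -0.018, 0.707, 0.018]
ft_force: [-0.1, -0.7, 0.3]
grip_width: 0.0748
t 17.7 pos [ 0.5478 -0.0013  0.2036] F [-0.1 -0.7  0.3] w 0.0748
dr deg tool [-0.07 -0.01  0.02] shift mm now-axes [163.6  -7.2  35.4] shift after turn [163.6  -7.3  35.4]
```

View pics/w7c.png

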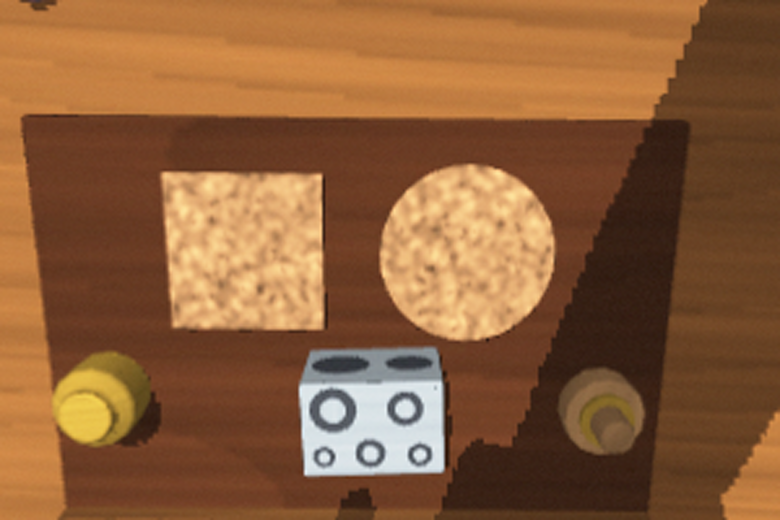

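View pics/side7.png

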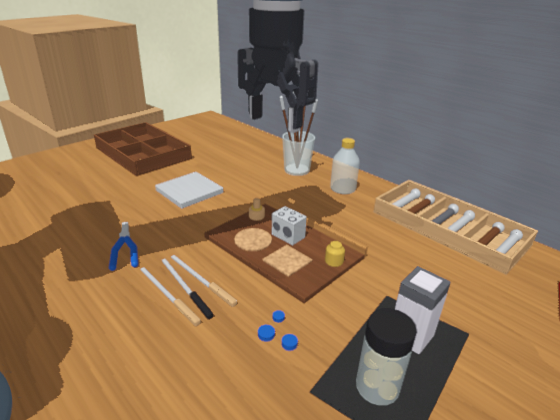

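View pics/top7.png

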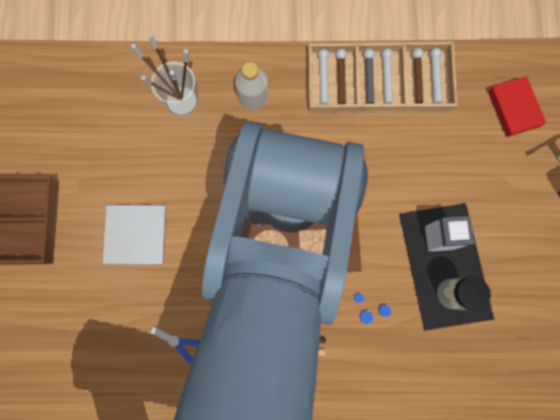

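The side view shows the jar and the tin upright on the mat, and the coasters and block are clear in the wrist crop. Now I'll measure them all.

Run:
```python
from h import *
f=lambda L:[(130+x/2.6-.3,60+y/2.6-.3) for x,y in L]
P='pics/w7.npz'
quad(P,f([(300,384),(441,381),(445,471),(304,476)]),.058)
quad(P,f([(162,172),(322,173),(325,330),(173,329)]),.015)
# round: fit circle from rim points
q=np.array([world(P,u,v,.015)[:2] for u,v in f([(379,252),(555,250),(468,164),(467,341),(405,190),(530,190),(405,316),(530,314)])])
A=np.c_[2*q,np.ones(len(q))]; s=np.linalg.lstsq(A,(q**2).sum(1),rcond=None)[0]; print('round',s[:2].round(4),np.sqrt(s[2]+s[:2]@s[:2]).round(4))
a=cv2.imread('pics/top7.png'); cv2.imwrite('pics/t7c.png',cv2.resize(a[200:280,235:365],None,fx=6,fy=6,interpolation=cv2.INTER_CUBIC))
```

```text
centre [ 0.5846 -0.0057  0.058 ] sides [0.0502 0.0348 0.052  0.0356] ang [  94.2    6.3  -84.9 -176.5]
centre [ 0.5309 -0.0581  0.015 ] sides [0.06   0.0609 0.0603 0.0607] ang [  92.7    2.6  -87.4 -177.7]
round [0.5274 0.0274] 0.0342
```

```bash
python3 -m inch '[{"dr":[0,0,0],"translation":[0,-0.006,0.015],"jaw":0.75},{"dr":[0,0,0],"translation":[0.02,-0.001,0.02],"jaw":0.75},{"dr":[0,0,0],"translation":[0.04,0,0],"jaw":0.75},{"dr":[0,0,0],"translation":[0.03,0,0],"jaw":0.75},{"dr":[0,0,0],"translation":[0.02,0,0],"jaw":0.75},{"dr":[0,0,0],"translation":[0,0,0],"jaw":0.75}]'; python3 w.py 0.5835 -0.0067 0.040 3
python3 - <<'E'
from h import *
wsave('pics/w8.png')
E
```

```text
clock: 18.6
eef_pos: [0.5822, -0.0055, 0.0923]
tool_rot: [0.706, -0.018, 0.708, 0.019]
ft_force: [0.9, 0.9, -0.5]
grip_width: 0.0748
t 18.6 pos [ 0.5822 -0.0055  0.0923] F [ 0.9  0.9 -0.5] w 0.0748
dr deg tool [-0.03 -0.17 -0.04] shift mm now-axes [52.3 -1.3  1.4] shift after turn [52.3 -1.3  1.2]
```

View pics/w8.png

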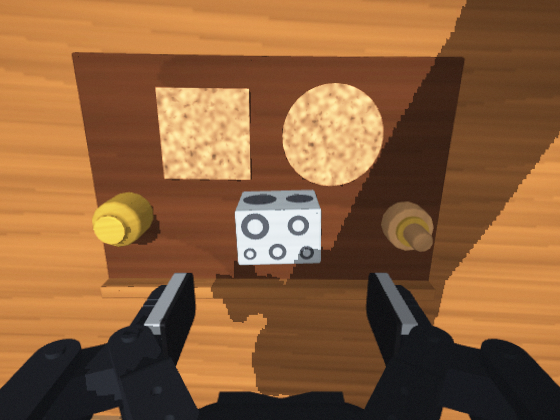

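```bash
python3 -m inch '[{"dr":[-1.2,0,0],"translation":[0.015,-0.001,0.0015],"jaw":0.75},{"dr":[0,0,0],"translation":[0.02,0,0],"jaw":0.75},{"dr":[0,0,0],"translation":[0.011,0,0],"jaw":0.75},{"dr":[0,0,0],"translation":[0.005,0,0],"jaw":0.75},{"dr":[0,0,0],"translation":[0,0,0],"jaw":0.75},{"dr":[0,0,0],"translation":[0,0,0],"jaw":0.75}]'; python3 w.py 0.584 -0.0062 0.038 4.2
python3 - <<'E'
from h import *
wsave('pics/w9.png')
E
```

```text
clock: 19.4
eef_pos: [0.5853, -0.0063, 0.0432]
tool_rot: [0.707, -0.026, 0.706, 0.026]
ft_force: [0.4, 0.4, 0.3]
grip_width: 0.0746
t 19.4 pos [ 0.5853 -0.0063  0.0432] F [0.4 0.4 0.3] w 0.0746
dr deg tool [0.02 0.06 0.02] shift mm now-axes [ 5.2  0.2 -1.3] shift after turn [ 5.2  0.2 -1.3]
```

View pics/w9.png

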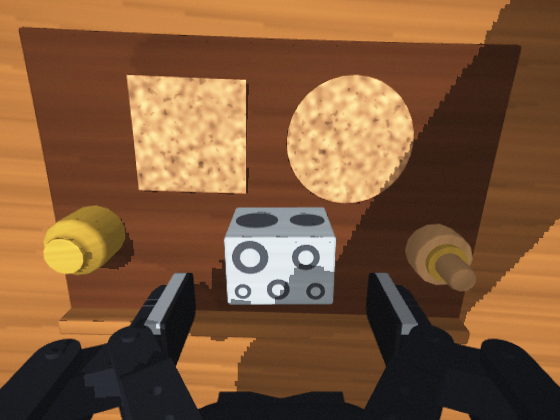

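View pics/t7c.png

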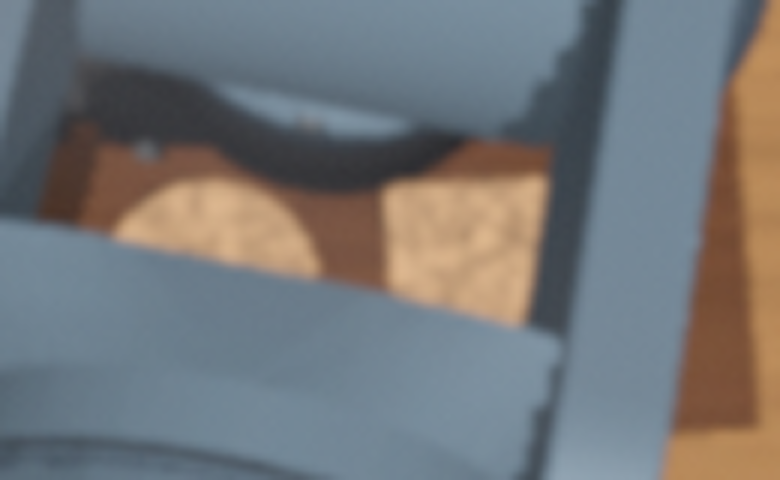

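```bash
python3 -m inch '[{"dr":[0,0,0],"translation":[0.004,0,-0.001],"jaw":0.75},{"dr":[0,0,0],"translation":[0,0,0],"jaw":0.5},{"dr":[0,0,0],"translation":[0,0,0],"jaw":0.3},{"dr":[0,0,0],"translation":[0,0,0],"jaw":0.1},{"dr":[0,0,0],"translation":[0,0,0],"jaw":-1},{"dr":[0,0,0],"translation":[0,0,0],"jaw":-1},{"dr":[0,0,0],"translation":[0,0,0],"jaw":-1}]'; python3 w.py 0.5539 0.2793 0.11 0
python3 - <<'E'
from h import *
wsave('pics/w10.png')
E
```

```text
clock: 20.32
eef_pos: [0.5838, -0.0063, 0.0387]
tool_rot: [0.707, -0.026, 0.707, 0.026]
ft_force: [-0.1, -0.2, -0.1]
grip_width: -0.0001
t 20.32 pos [ 0.5838 -0.0063  0.0387] F [-0.1 -0.2 -0.1] w -0.0001
dr deg tool [4.21 0.   0.  ] shift mm now-axes [-71.3 287.   -8.9] shift after turn [-71.3 285.6 -29.9]
```

View pics/w10.png

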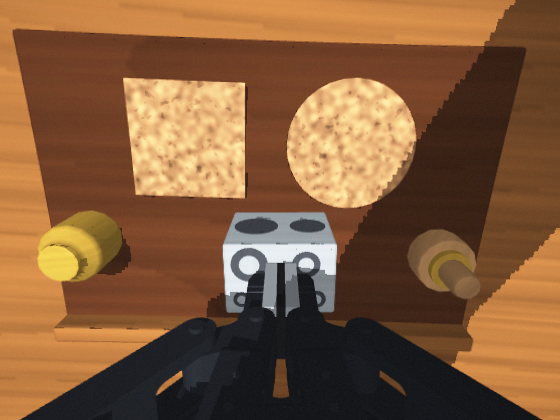

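The gripper closed to 0 mm with no block between the pads. I'll find out where the fingers are relative to the block, using depth.

Run:
```python
from h import *
for P,pts in (('pics/w10.npz',[(281,270),(275,285),(240,280),(325,270),(230,250),(150,220),(280,235),(350,140),(190,140),(60,40)]),('pics/w9.npz',[(280,270),(235,250),(330,290),(180,285),(378,285),(180,240)]),('pics/w2.npz',[(310,240)])):
    for p in pts: print(P,p,world(P,*p).round(4))
quad('pics/w9.npz',[(224,237),(335,236),(334,303),(227,304)],.058)
quad('pics/w10.npz',[(223,243),(336,242),(335,311),(227,312)],.058)
```

```text
pics/w10.npz (281, 270) [ 0.5741 -0.0059  0.0688]
pics/w10.npz (275, 285) [ 0.5738 -0.0082  0.0819]
pics/w10.npz (240, 280) [ 0.5865 -0.024   0.0579]
pics/w10.npz (325, 270) [0.5786 0.0147 0.0576]
pics/w10.npz (230, 250) [ 0.5716 -0.029   0.058 ]
pics/w10.npz (150, 220) [ 0.5778 -0.0809  0.012 ]
pics/w10.npz (280, 235) [ 0.5675 -0.0068  0.0463]
pics/w10.npz (350, 140) [0.524  0.0269 0.0147]
pics/w10.npz (190, 140) [ 0.5301 -0.0568  0.0156]
pics/w10.npz (60, 40) [ 0.4877 -0.1192  0.0124]
pics/w9.npz (280, 270) [ 0.5838 -0.0057  0.058 ]
pics/w9.npz (235, 250) [ 0.5749 -0.0272  0.0582]
pics/w9.npz (330, 290) [0.5924 0.019  0.0586]
pics/w9.npz (180, 285) [ 0.5781 -0.045   0.0861]
pics/w9.npz (378, 285) [0.5718 0.0312 0.0871]
pics/w9.npz (180, 240) [ 0.5923 -0.0651  0.0128]
pics/w2.npz (310, 240) [ 0.5811 -0.0139  0.0586]
centre [ 0.5844 -0.0057  0.058 ] sides [0.0507 0.0353 0.0522 0.0354] ang [  94.8    6.1  -85.2 -176.3]
centre [ 0.5841 -0.0055  0.058 ] sides [0.0504 0.0357 0.0515 0.0358] ang [  94.8    6.2  -85.2 -175.6]
```

Run:
```python
from h import *
from bench import bot
print([ (a,getattr(bot,a)) for a in dir(bot) if not a.startswith('_')])
def tool(P,u,v):
    d=np.load(P); return (np.linalg.inv(d['T']@np.linalg.inv(d['T_tool_cam']))@np.r_[world(P,u,v),1])[:3].round(4)
for v in range(250,300,4): print('w10',v,tool('pics/w10.npz',275,v),tool('pics/w10.npz',287,v))
for v in range(268,300,4): print('w9',v,tool('pics/w9.npz',180,v),tool('pics/w9.npz',380,v))
a=cv2.imread('pics/w10.png'); cv2.imwrite('pics/w10c.png',cv2.resize(a[200:340,200:360],None,fx=4,fy=4,interpolation=cv2.INTER_CUBIC))
```

```text
[('MotionError', <class 'bench.MotionError'>), ('finger_overhang', 0.014)]
w10 250 [-0.0193 -0.0015 -0.0139] [-0.0193  0.0038 -0.0139]
w10 254 [-0.0197 -0.0016 -0.0121] [-0.019   0.0039 -0.0118]
w10 258 [-0.0184 -0.0016 -0.0095] [-0.0192  0.0039 -0.0099]
w10 262 [-0.0189 -0.0016 -0.0077] [-0.0193  0.0039 -0.0079]
w10 266 [-0.0276 -0.0014 -0.0102] [-0.0277  0.0037 -0.0103]
w10 270 [-0.0307 -0.0014 -0.01  ] [-0.0319  0.0036 -0.0106]
w10 274 [-0.0343 -0.0013 -0.01  ] [-0.0347  0.0036 -0.0103]
w10 278 [-0.0383 -0.0013 -0.0105] [-0.0385  0.0035 -0.0106]
w10 282 [-0.0405 -0.0012 -0.0099] [-0.0412  0.0035 -0.0103]
w10 286 [-0.0438 -0.0012 -0.0101] [-0.0443  0.0034 -0.0103]
w10 290 [-0.0468 -0.0011 -0.0101] [-0.0463  0.0034 -0.0098]
w10 294 [-0.0486 -0.0011 -0.0096] [-0.0491  0.0034 -0.0098]
w10 298 [-0.0525 -0.0011 -0.0103] [-0.0518  0.0033 -0.0098]
w9 268 [ 0.0317 -0.0612  0.0219] [0.0313 0.0622 0.0217]
w9 272 [ 0.0309 -0.0612  0.0243] [0.0323 0.0628 0.025 ]
w9 276 [-0.0354 -0.0401 -0.0098] [-0.0361  0.0413 -0.0102]
w9 280 [-0.0395 -0.0389 -0.0103] [-0.0397  0.0403 -0.0104]
w9 284 [-0.0435 -0.0378 -0.0109] [-0.0427  0.0395 -0.0104]
w9 288 [-0.0456 -0.0373 -0.0104] [-0.0457  0.0387 -0.0104]
w9 292 [-0.0479 -0.0367 -0.01  ] [-0.0479  0.0381 -0.01  ]
w9 296 [-0.0487 -0.0365 -0.0088] [-0.0483  0.0382 -0.0086]
```

View pics/w10c.png

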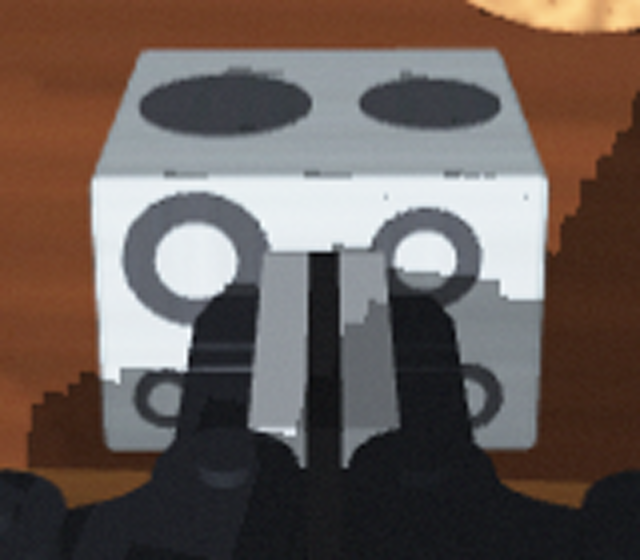

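The tips are actually about 26 mm behind the reported TCP, not 14 mm ahead of it. Depth puts them at z≈0.064, just above the block's top at z=0.058. The jar and tin were therefore held near their tops, which worked. I'll re-open and go deeper by about 46 mm, watching the force.

```bash
python3 -m inch '[{"dr":[0,0,0],"translation":[-0.01,0,0],"jaw":0.75},{"dr":[0,0,0],"translation":[0,0,0],"jaw":0.75},{"dr":[0,0,0],"translation":[0,0,0],"jaw":0.75},{"dr":[0,0,0],"translation":[0,0,0],"jaw":0.75},{"dr":[0,0,0],"translation":[0,0,0],"jaw":0.75},{"dr":[0,0,0],"translation":[0,0,0],"jaw":0.75},{"dr":[0,0,0],"translation":[0.02,0,0],"jaw":0.75},{"dr":[0,0,0],"translation":[0.02,0,0],"jaw":0.75},{"dr":[0,0,0],"translation":[0,0,0],"jaw":0.75},{"dr":[0,0,0],"translation":[0,0,0],"jaw":0.75}]'; python3 w.py 0.584 -0.0062 -0.008 4.2
python3 - <<'E'
from h import *
wsave('pics/w11.png'); save('side','pics/side11.png')
E
```

```text
clock: 21.62
eef_pos: [0.5838, -0.0063, 0.0083]
tool_rot: [0.706, -0.026, 0.707, 0.026]
ft_force: [0.7, 0.6, -0.2]
grip_width: 0.0744
t 21.62 pos [ 0.5838 -0.0063  0.0083] F [ 0.7  0.6 -0.2] w 0.0744
dr deg tool [ 0.01 -0.03 -0.01] shift mm now-axes [16.3  0.1  0.2] shift after turn [16.3  0.1  0.2]
```

View pics/w11.png

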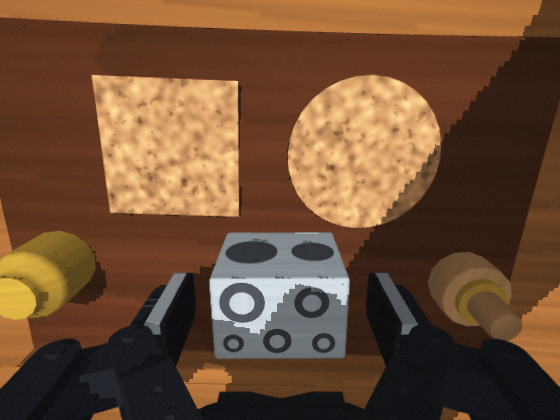

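View pics/side11.png

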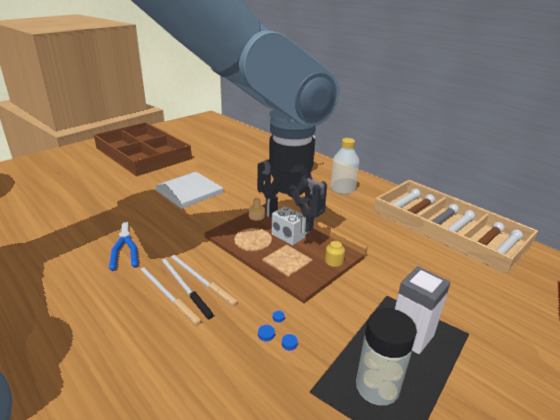

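The fingers straddle the block and are still clear of the stand, which fits the offset I inferred. I'll continue down 15 mm in small rows.

```bash
python3 -m inch '[{"dr":[0,0,0],"translation":[0.007,0,0],"jaw":0.75},{"dr":[0,0,0],"translation":[0.005,0,0],"jaw":0.75},{"dr":[0,0,0],"translation":[0.002,0,0],"jaw":0.75},{"dr":[0,0,0],"translation":[0,0,0],"jaw":0.5},{"dr":[0,0,0],"translation":[0,0,0],"jaw":0.3},{"dr":[0,0,0],"translation":[0,0,0],"jaw":0.2},{"dr":[0,0,0],"translation":[0,0,0],"jaw":-1},{"dr":[0,0,0],"translation":[0,0,0],"jaw":-1},{"dr":[0,0,0],"translation":[0,0,0],"jaw":-1}]'; python3 w.py 0.5539 0.2793 0.07 0
python3 - <<'E'
from h import *
wsave('pics/w12.png')
E
```

```text
clock: 22.85
eef_pos: [0.5842, -0.0065, -0.0049]
tool_rot: [0.707, -0.026, 0.706, 0.026]
ft_force: [-1.7, -1.5, 4.5]
grip_width: 0.0513
t 22.85 pos [ 0.5842 -0.0065 -0.0049] F [-1.7 -1.5  4.5] w 0.0513
dr deg tool [4.22 0.03 0.02] shift mm now-axes [-75.  287.2  -9.1] shift after turn [-74.9 285.8 -30.3]
```

View pics/w12.png

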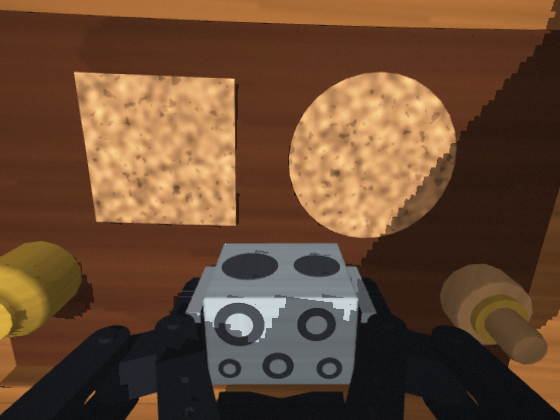

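```bash
python3 -m inch '[{"dr":[0,0,0],"translation":[-0.01,0,0],"jaw":-1},{"dr":[0,0,0],"translation":[-0.02,0,0],"jaw":-1},{"dr":[0,0,0],"translation":[-0.03,0,0],"jaw":-1},{"dr":[0,0,0],"translation":[-0.02,0,0],"jaw":-1},{"dr":[1,0,0],"translation":[0,0.02,0],"jaw":-1},{"dr":[1,0,0],"translation":[0,0.035,-0.002],"jaw":-1},{"dr":[1,0,0],"translation":[0,0.04,-0.004],"jaw":-1},{"dr":[1,0,0],"translation":[0,0.04,-0.004],"jaw":-1},{"dr":[0,0,0],"translation":[0,0.03,-0.004],"jaw":-1},{"dr":[0,0,0],"translation":[0,0.01,0],"jaw":-1}]';  python3 w.py 0.5539 0.2793 -0.003 0
python3 - <<'E'
from h import *
wsave('pics/w13.png')
E
```

```text
clock: 24.15
eef_pos: [0.5631, 0.1698, 0.0749]
tool_rot: [0.707, -0.002, 0.707, 0.002]
ft_force: [0.2, 0.8, -5.9]
grip_width: 0.0511
t 24.15 pos [0.5631 0.1698 0.0749] F [ 0.2  0.8 -5.9] w 0.0511
dr deg tool [ 0.34 -0.03 -0.  ] shift mm now-axes [ 77.9 109.6  -8.5] shift after turn [ 77.9 109.5  -9.2]
```

View pics/w13.png

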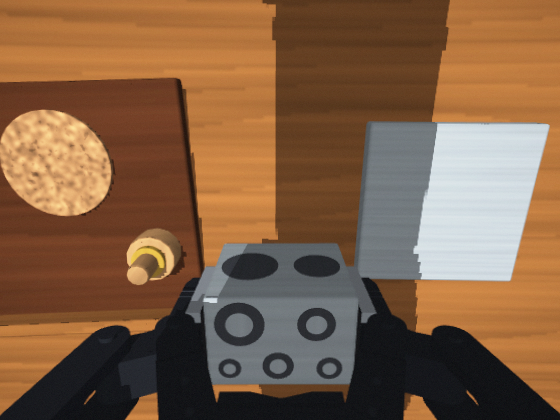

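Run:
```python
from h import *
quad('pics/w13.npz',[(370,122),(549,125),(512,280),(359,278)],.014)
# block top in tool frame from depth points
def tool(P,u,v):
    d=np.load(P); return (np.linalg.inv(d['T']@np.linalg.inv(d['T_tool_cam']))@np.r_[world(P,u,v),1])[:3].round(4)
for p in [(208,305),(352,303),(350,380),(216,380),(280,340)]: print(tool('pics/w13.npz',*p))
```

```text
centre [0.5542 0.2808 0.014 ] sides [0.109  0.1073 0.1081 0.1089] ang [  89.     0.4  -90.2 -179.2]
[-0.0624 -0.0231 -0.0141]
[-0.0632  0.0244 -0.0154]
[-0.0628  0.0257  0.0165]
[-0.0636 -0.0218  0.0157]
[-0.0616  0.0008  0.0005]
```

```bash
python3 -m inch '[{"dr":[0,0,0],"translation":[0,0.025,-0.002],"jaw":-1},{"dr":[0,0,0],"translation":[0,0.04,-0.004],"jaw":-1},{"dr":[0,0,0],"translation":[0,0.03,-0.003],"jaw":-1},{"dr":[0,0,0],"translation":[0,0.015,0],"jaw":-1},{"dr":[0,0,0],"translation":[0.02,0,0],"jaw":-1},{"dr":[0,0,0],"translation":[0.02,0,0],"jaw":-1},{"dr":[0,0,0],"translation":[0.015,0,0],"jaw":-1},{"dr":[0,0,0],"translation":[0.01,0,0],"jaw":-1},{"dr":[0,0,0],"translation":[0,0,0],"jaw":-1},{"dr":[0,0,0],"translation":[0,0,0],"jaw":-1}]';  python3 w.py 0.554 0.280 -0.003 0
python3 - <<'E'
from h import *
wsave('pics/w14.png')
E
```

```text
clock: 25.45
eef_pos: [0.5552, 0.2783, 0.0104]
tool_rot: [0.708, -0.001, 0.707, 0.001]
ft_force: [1.4, 0.1, -5.9]
grip_width: 0.0513
t 25.45 pos [0.5552 0.2783 0.0104] F [ 1.4  0.1 -5.9] w 0.0513
dr deg tool [ 0.21  0.08 -0.02] shift mm now-axes [13.4  1.7 -1.2] shift after turn [13.4  1.7 -1.2]
```

View pics/w14.png

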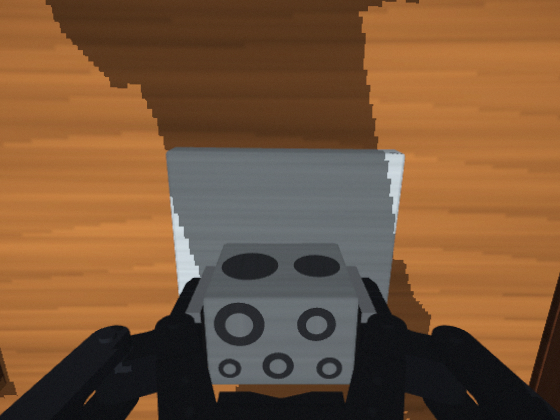

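```bash
python3 - <<'E'
from h import *
for p in [(167,149.5),(404,154),(178,290),(390,290)]: print(world('pics/w14.npz',*p,.014).round(4))
E
python3 -m inch '[{"dr":[0,0,0],"translation":[0.006,0.0015,-0.001],"jaw":-1},{"dr":[0,0,0],"translation":[0.004,0,0],"jaw":-1},{"dr":[0,0,0],"translation":[0.002,0,0],"jaw":-1},{"dr":[0,0,0],"translation":[0,0,0],"jaw":-1},{"dr":[0,0,0],"translation":[0,0,0],"jaw":-1}]'
```

```text
[0.4988 0.2278 0.014 ]
[0.5005 0.335  0.014 ]
[0.5713 0.2263 0.014 ]
[0.5709 0.3358 0.014 ]
clock: 26.12
eef_pos: [0.5535, 0.2797, -0.0022]
tool_rot: [0.707, -0.001, 0.707, 0.001]
ft_force: [-0.4, -0.2, -5.7]
grip_width: 0.0513
```

```bash
python3 -m inch '[{"dr":[0,0,0],"translation":[0.0005,0.001,0.0005],"jaw":-1},{"dr":[0,0,0],"translation":[0,0,0],"jaw":-1}]'; python3 -m inch '[{"dr":[0,0,0],"translation":[0.0006,0,0],"jaw":-1},{"dr":[0,0,0],"translation":[0,0,0],"jaw":-1}]'
```

```text
clock: 26.38
eef_pos: [0.554, 0.2807, -0.0028]
tool_rot: [0.707, -0.001, 0.707, 0.001]
ft_force: [-0.2, 0.0, -5.6]
grip_width: 0.0517
clock: 26.62
eef_pos: [0.554, 0.2807, -0.0029]
tool_rot: [0.707, -0.001, 0.707, 0.001]
ft_force: [-2.9, -0.8, 0.8]
grip_width: 0.0517
```

```bash
python3 -m inch '[{"dr":[0,0,0],"translation":[0.0003,0,0],"jaw":-1},{"dr":[0,0,0],"translation":[0,0,0],"jaw":-1},{"dr":[0,0,0],"translation":[0,0,0],"jaw":0.3},{"dr":[0,0,0],"translation":[0,0,0],"jaw":0.5},{"dr":[0,0,0],"translation":[0,0,0],"jaw":0.75},{"dr":[0,0,0],"translation":[0,0,0],"jaw":0.75},{"dr":[0,0,0],"translation":[-0.02,0,0],"jaw":0.75},{"dr":[0,0,0],"translation":[-0.04,0,0],"jaw":0.75},{"dr":[0,0,0],"translation":[-0.05,0,0],"jaw":0.75},{"dr":[0,0,0],"translation":[-0.04,0,0],"jaw":0.75}]'
python3 -m inch '[{"dr":[0,0,0],"translation":[-0.04,0,0],"jaw":0.75},{"dr":[0,0,0],"translation":[0,-0.04,-0.01],"jaw":0.75},{"dr":[0,0,0],"translation":[0,-0.055,-0.01],"jaw":0.75},{"dr":[0,0,0],"translation":[0,-0.055,-0.01],"jaw":0.75},{"dr":[0,0,0],"translation":[0,-0.055,-0.01],"jaw":0.75},{"dr":[0,0,0],"translation":[0,-0.055,-0.01],"jaw":0.75},{"dr":[0,0,0],"translation":[0,-0.055,-0.01],"jaw":0.75},{"dr":[0,0,0],"translation":[0,-0.055,-0.01],"jaw":0.75},{"dr":[0,0,0],"translation":[0,-0.055,-0.01],"jaw":0.75},{"dr":[0,0,0],"translation":[0,-0.055,-0.01],"jaw":0.75}]'
python3 w.py 0.440 -0.308 0.18 3
python3 - <<'E'
from h import *
save('top','pics/top15.png'); save('side','pics/side15.png')
E
```

```text
clock: 27.88
eef_pos: [0.5548, 0.281, 0.1503]
tool_rot: [0.708, -0.001, 0.706, 0.002]
ft_force: [-0.1, 0.3, -0.4]
grip_width: 0.0745
clock: 29.12
eef_pos: [0.4655, -0.2016, 0.1881]
tool_rot: [0.708, -0.002, 0.706, 0.001]
ft_force: [1.8, -0.5, -0.1]
grip_width: 0.0747
t 29.12 pos [ 0.4655 -0.2016  0.1881] F [ 1.8 -0.5 -0.1] w 0.0747
dr deg tool [-2.79  0.13  0.09] shift mm now-axes [   8.2 -106.3  -25.9] shift after turn [   8.1 -104.9  -31. ]
```

View pics/top15.png

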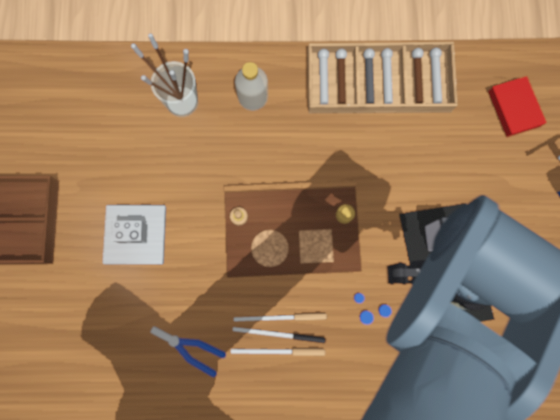

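View pics/side15.png

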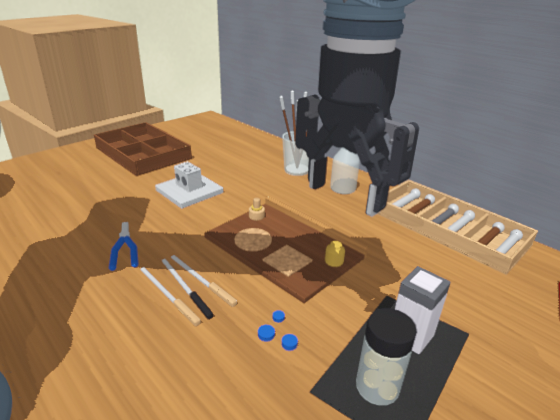

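The block stands upright on the plate at (130,229) in the top view, and both coasters are visible. I'll measure the block, plate and coasters from this same top picture.

Run:
```python
import cv2
a=cv2.imread('pics/top15.png')
b=cv2.resize(a[200:270,95:175],None,fx=5,fy=5,interpolation=cv2.INTER_CUBIC)
c=cv2.resize(a[220:270,240:345],None,fx=7,fy=7,interpolation=cv2.INTER_CUBIC)
cv2.imwrite('pics/t15a.png',b);cv2.imwrite('pics/t15b.png',c)
```

```text
(no output)
```

View pics/t15a.png

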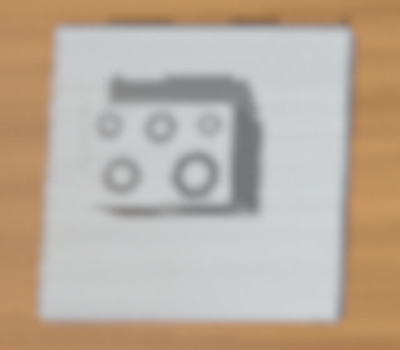

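View pics/t15b.png

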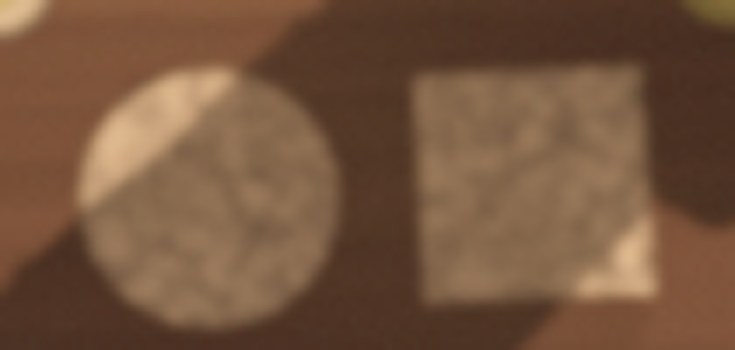

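Run:
```python
from h import *
P='pics/top15.npz'
g=lambda L,x,y,f:[(x+(a+.5)/f-.5,y+(b+.5)/f-.5) for a,b in L]
print('block');quad(P,g([(88,103),(234,103),(232,204),(86,206)],95,200,5),.060)
print('plate');quad(P,g([(55,27),(351,27),(339,321),(39,319)],95,200,5),.014)
print('sq');quad(P,g([(413,74),(642,67),(657,297),(424,305)],240,220,7),.015)
print('rd');quad(P,g([(78,197),(210,65),(342,196),(210,329)],240,220,7),.015)
```

```text
block
centre [0.5541 0.2799 0.06  ] sides [0.0515 0.0362 0.0511 0.0368] ang [ -90.3 -178.7   90.4    1.9]
plate
centre [0.5535 0.2797 0.014 ] sides [0.1107 0.1105 0.1099 0.1094] ang [-90.2 179.6  89.2   0. ]
sq
centre [ 0.5292 -0.0592  0.015 ] sides [0.0612 0.0613 0.0615 0.0616] ang [ -88.5 -177.7   91.8    1.9]
rd
centre [0.5266 0.0269 0.015 ] sides [0.0498 0.0497 0.0496 0.0495] ang [ -45.  -135.3  134.9   44.9]
```

The block is within about 1 mm of the plate centre and square to it. Averaging both cameras, the targets are the round coaster at (0.527, 0.027) and the square one at (0.530, -0.0587), yaw 2°. Now back to the jar, gripping 20 mm deeper this time.

```bash
python3 -m inch '[{"dr":[-2.8,0,0],"translation":[0,-0.03,-0.009],"jaw":0.75},{"dr":[0,0,0],"translation":[0,-0.045,-0.013],"jaw":0.75},{"dr":[0,0,0],"translation":[0,-0.03,-0.007],"jaw":0.75},{"dr":[0,0,0],"translation":[0,0,0],"jaw":0.75},{"dr":[0,0,0],"translation":[0,0,0],"jaw":0.75},{"dr":[0,0,0],"translation":[0,0,0],"jaw":0.75}]'; python3 w.py 0.4412 -0.3064 0.045 3;python3 - <<'E'
from h import *
wsave('pics/w16.png')
E
```

```text
clock: 29.98
eef_pos: [0.4412, -0.3044, 0.1865]
tool_rot: [0.707, -0.019, 0.707, 0.019]
ft_force: [-0.7, 0.1, 0.9]
grip_width: 0.0746
t 29.98 pos [ 0.4412 -0.3044  0.1865] F [-0.7  0.1  0.9] w 0.0746
dr deg tool [ 0.1   0.01 -0.  ] shift mm now-axes [ 1.415e+02 -2.000e+00 -1.000e-01] shift after turn [ 1.415e+02 -2.000e+00 -1.000e-01]
```

View pics/w16.png

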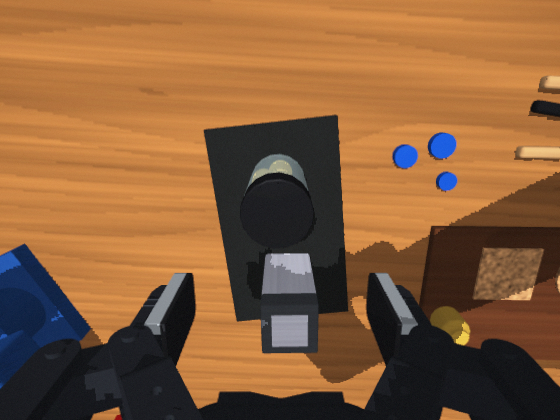

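```bash
python3 - <<'E'
from h import *
print(world('pics/w16.npz',278,211.5,.111))
E
python3 -m inch '[{"dr":[0,0,0],"translation":[0.03,-0.002,0],"jaw":0.75},{"dr":[0,0,0],"translation":[0.04,0,0],"jaw":0.75},{"dr":[0,0,0],"translation":[0.035,0,0],"jaw":0.75},{"dr":[0,0,0],"translation":[0.025,0,0],"jaw":0.75},{"dr":[0,0,0],"translation":[0.01,0,0],"jaw":0.75},{"dr":[0,0,0],"translation":[0,0,0],"jaw":0.75},{"dr":[0,0,0],"translation":[0,0,0],"jaw":0.75}]'; python3 w.py 0.4412 -0.3064 0.045 3;python3 - <<'E'
from h import *
wsave('pics/w17.png')
E
```

```text
[ 0.44108166 -0.30533764  0.111     ]
clock: 30.9
eef_pos: [0.4418, -0.3083, 0.0477]
tool_rot: [0.707, -0.019, 0.706, 0.018]
ft_force: [0.2, -0.3, 0.0]
grip_width: 0.0746
t 30.9 pos [ 0.4418 -0.3083  0.0477] F [ 0.2 -0.3  0. ] w 0.0746
dr deg tool [0.03 0.09 0.11] shift mm now-axes [ 2.7  1.9 -0.5] shift after turn [ 2.7  1.9 -0.5]
```

View pics/w17.png

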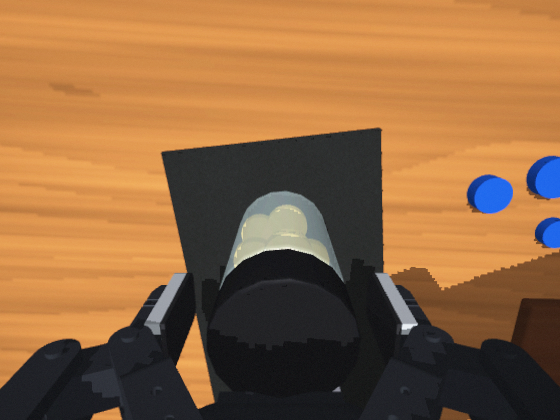

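Run:
```python
from h import *
def tool(P,u,v):
    d=np.load(P); return (np.linalg.inv(d['T']@np.linalg.inv(d['T_tool_cam']))@np.r_[world(P,u,v),1])[:3].round(4)
for p in [(240,396),(240,405),(280,410),(260,415),(280,390),(280,350),(340,415),(230,400)]: print(p,tool('pics/w17.npz',*p),tool('pics/w8.npz',*p))
```

```text
(240, 396) [-0.0939 -0.0092 -0.0087] [-0.0944 -0.0091 -0.0092]
(240, 405) [-0.0976 -0.0087 -0.0098] [-0.0982 -0.0086 -0.0105]
(280, 410) [-0.1004  0.0009 -0.0114] [-0.0989  0.0008 -0.0097]
(260, 415) [-0.1005 -0.0038 -0.01  ] [-0.1002 -0.0038 -0.0097]
(280, 390) [-0.0636  0.0008  0.0203] [0.0921 0.0004 0.1783]
(280, 350) [-0.0632  0.0008  0.0034] [0.0919 0.0004 0.134 ]
(340, 415) [-0.1002  0.0147 -0.0098] [-0.1005  0.0147 -0.01  ]
(230, 400) [-0.0954 -0.0114 -0.009 ] [-0.0956 -0.0114 -0.0093]
```

The gripper body is about 30 mm above the lid. I'll correct y by 1.5 mm and grip.

```bash
python3 -m inch '[{"dr":[0,0,0],"translation":[0.002,0.0015,0],"jaw":0.75},{"dr":[0,0,0],"translation":[0,0,0],"jaw":0.5},{"dr":[0,0,0],"translation":[0,0,0],"jaw":0.35},{"dr":[0,0,0],"translation":[0,0,0],"jaw":0.1},{"dr":[0,0,0],"translation":[0,0,0],"jaw":-1},{"dr":[0,0,0],"translation":[0,0,0],"jaw":-1},{"dr":[0,0,0],"translation":[0,0,0],"jaw":-1}]'; python3 w.py 0.527 0.0272 0.12 3;python3 - <<'E'
from h import *
def tool(P,u,v):
    d=np.load(P); return (np.linalg.inv(d['T']@np.linalg.inv(d['T_tool_cam']))@np.r_[world(P,u,v),1])[:3].round(4)
wsave('pics/w18.png')
E
```

```text
clock: 31.82
eef_pos: [0.4411, -0.3067, 0.0447]
tool_rot: [0.707, -0.019, 0.707, 0.018]
ft_force: [0.9, -2.2, 3.1]
grip_width: 0.0529
t 31.82 pos [ 0.4411 -0.3067  0.0447] F [ 0.9 -2.2  3.1] w 0.0529
dr deg tool [0.01 0.03 0.06] shift mm now-axes [-75.5 328.8 103.3] shift after turn [-75.3 328.9 103.2]
```

View pics/w18.png

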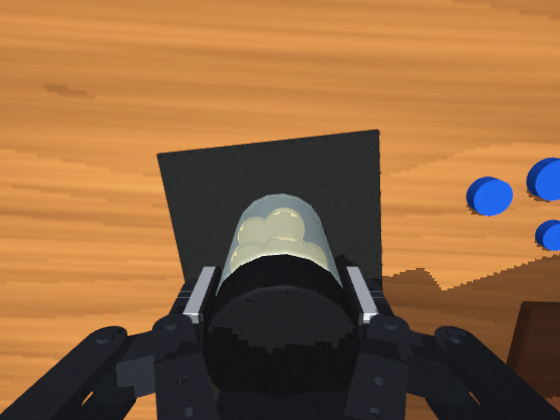

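```bash
python3 - <<'E'
from h import *
for p in [(281,284),(281,287),(281,290)]: print(world('pics/w18.npz',*p).round(4), world('pics/w18.npz',*p,.111).round(4))
E
python3 -m inch '[{"dr":[0,0,0],"translation":[-0.01,0,0],"jaw":-1},{"dr":[0,0,0],"translation":[-0.025,0,0],"jaw":-1},{"dr":[0,0,0],"translation":[-0.025,0,0],"jaw":-1},{"dr":[0,0,0],"translation":[-0.015,0,0],"jaw":-1},{"dr":[0,0,0],"translation":[0,0.02,0.006],"jaw":-1},{"dr":[0,0,0],"translation":[0,0.04,0.013],"jaw":-1},{"dr":[0,0,0],"translation":[0,0.05,0.016],"jaw":-1},{"dr":[0,0,0],"translation":[0,0.05,0.016],"jaw":-1},{"dr":[0,0,0],"translation":[0,0.05,0.016],"jaw":-1},{"dr":[0,0,0],"translation":[0,0.05,0.016],"jaw":-1}]'; python3 w.py 0.527 0.0272 0.057 3
```

```text
[ 0.4178 -0.3067  0.1096] [ 0.4169 -0.3068  0.111 ]
[ 0.4177 -0.3067  0.1115] [ 0.418  -0.3067  0.111 ]
[ 0.4191 -0.3066  0.1109] [ 0.4191 -0.3066  0.111 ]
clock: 33.12
eef_pos: [0.5088, -0.039, 0.1178]
tool_rot: [0.706, -0.018, 0.708, 0.019]
ft_force: [0.5, -0.6, -2.5]
grip_width: 0.0527
t 33.12 pos [ 0.5088 -0.039   0.1178] F [ 0.5 -0.6 -2.5] w 0.0527
dr deg tool [ 0.04 -0.16 -0.08] shift mm now-axes [60.8 65.  21.9] shift after turn [60.8 65.1 21.7]
```

```bash
python3 -m inch '[{"dr":[0,0,0],"translation":[0,0.035,0.012],"jaw":-1},{"dr":[0,0,0],"translation":[0,0.02,0.007],"jaw":-1},{"dr":[0,0,0],"translation":[0.003,0.008,0.002],"jaw":-1},{"dr":[0,0,0],"translation":[0.02,0.002,0],"jaw":-1},{"dr":[0,0,0],"translation":[0.018,0,0],"jaw":-1},{"dr":[0,0,0],"translation":[0.01,0,0],"jaw":-1},{"dr":[0,0,0],"translation":[0,0,0],"jaw":-1},{"dr":[0,0,0],"translation":[0,0,0],"jaw":-1}]'; python3 w.py 0.527 0.0272 0.057 3
python3 - <<'E'
from h import *
wsave('pics/w19.png')
a=cv2.imread('pics/w19.png'); cv2.imwrite('pics/w19c.png',cv2.resize(a[140:400,160:400],None,fx=2.3,fy=2.3,interpolation=cv2.INTER_CUBIC))
E
```

```text
clock: 34.12
eef_pos: [0.5281, 0.0236, 0.0688]
tool_rot: [0.707, -0.019, 0.707, 0.018]
ft_force: [0.3, 0.1, -2.5]
grip_width: 0.0529
t 34.12 pos [0.5281 0.0236 0.0688] F [ 0.3  0.1 -2.5] w 0.0529
dr deg tool [-0.01  0.06  0.01] shift mm now-axes [11.8  3.7 -1. ] shift after turn [11.8  3.7 -0.9]
```

View pics/w19c.png

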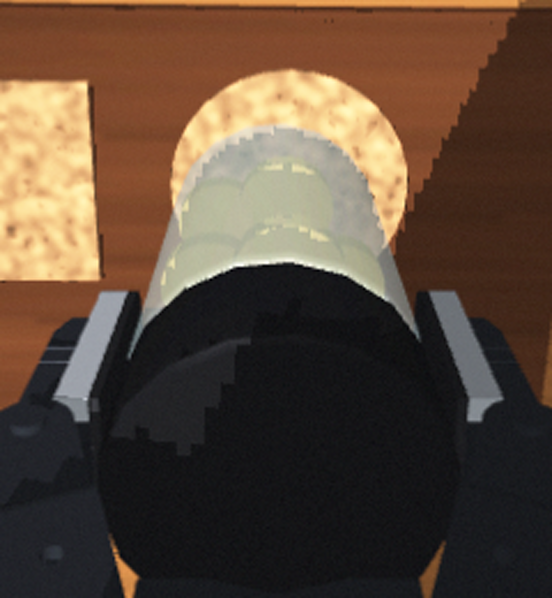

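```bash
python3 -m inch '[{"dr":[0,0,0],"translation":[0.005,0.0035,-0.001],"jaw":-1},{"dr":[0,0,0],"translation":[0.004,0,0],"jaw":-1},{"dr":[0,0,0],"translation":[0,0,0],"jaw":-1},{"dr":[0,0,0],"translation":[0,0,0],"jaw":-1}]'; python3 w.py 0.527 0.0272 0.057 3
python3 - <<'E'
from h import *
wsave('pics/w20.png')
a=cv2.imread('pics/w20.png'); cv2.imwrite('pics/w20c.png',cv2.resize(a[120:280,190:370],None,fx=4,fy=4,interpolation=cv2.INTER_CUBIC))
E
```

```text
clock: 34.67
eef_pos: [0.5265, 0.0273, 0.0593]
tool_rot: [0.707, -0.019, 0.707, 0.019]
ft_force: [0.6, -0.4, -2.5]
grip_width: 0.0524
t 34.67 pos [0.5265 0.0273 0.0593] F [ 0.6 -0.4 -2.5] w 0.0524
dr deg tool [0.02 0.   0.  ] shift mm now-axes [ 2.3 -0.1  0.5] shift after turn [ 2.3 -0.1  0.5]
```

View pics/w20c.png

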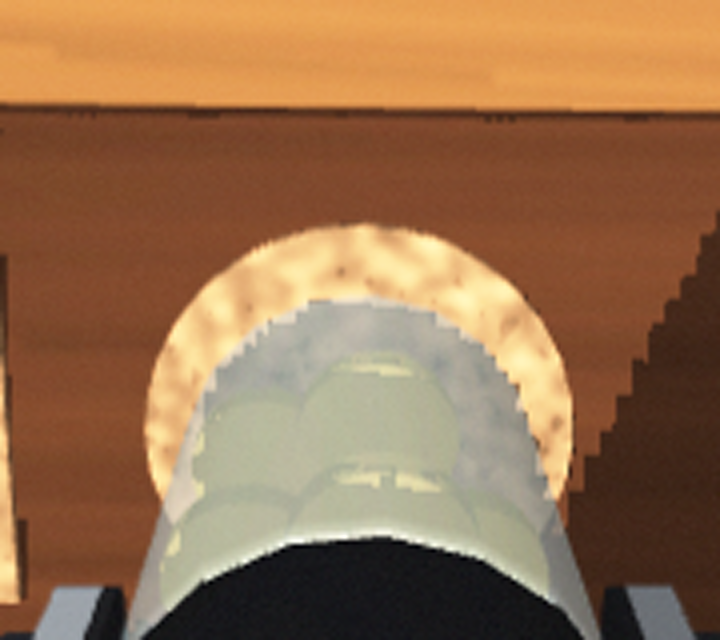

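Run:
```python
from h import *
P='pics/w20.npz'
F=lambda a,b:(190+a/4-.4,120+b/4-.4)
q=np.array([world(P,*F(*p),.015)[:2] for p in [(362,224),(146,420),(573,410),(200,300),(525,297),(270,243),(455,245)]])
A=np.c_[2*q,np.ones(len(q))]; s=np.linalg.lstsq(A,(q**2).sum(1),rcond=None)[0]; print('coaster',s[:2].round(4),np.sqrt(s[2]+s[:2]@s[:2]).round(4))
print(q[0]); q=np.array([world(P,*F(*p),.0173)[:2] for p in [(360,298),(280,325),(440,320),(215,375),(505,370)]])
print(q)
from scipy.optimize import least_squares
print('jar',least_squares(lambda c:np.hypot(*(q-c).T)-.027,[.527,.027]).x.round(4))
```

```text
coaster [0.5268 0.0278] 0.0337
[0.4929324  0.02621227]
[[0.50387658 0.02648044]
 [0.50879728 0.01448987]
 [0.50671983 0.03885606]
 [0.51740166 0.00472448]
 [0.51423661 0.04943879]]
jar [0.5313 0.0283]
```

The jar's base appears 4 mm too far in x. Before lowering, I'll check for tilt and offset from the depth of the lid.

Run:
```python
from h import *
def cloud(P,u0,u1,v0,v1,zlo,zhi):
    pts=np.array([np.r_[world(P,u,v),u,v] for v in range(v0,v1) for u in range(u0,u1)])
    return pts[(pts[:,2]>zlo)&(pts[:,2]<zhi)]
for P,zl in (('pics/w20.npz',.1255),('pics/w18.npz',.111),('pics/w6.npz',.123),('pics/w16.npz',.111)):
    c=cloud(P,195,365,165,400,zl-.004,zl+.004)
    A=np.c_[c[:,:2]-c[:,:2].mean(0),np.ones(len(c))]; s=np.linalg.lstsq(A,c[:,2],rcond=None)[0]
    print(P,len(c),'slope deg',np.degrees(s[:2]).round(2),'z',s[2].round(4),'x',np.percentile(c[:,0],[.5,99.5]).round(4),'y',np.percentile(c[:,1],[.5,99.5]).round(4))
c=cloud('pics/top0.npz',245,290,222,266,.119,.127); print(len(c),np.percentile(c[:,0],[.5,99.5]),np.percentile(c[:,1],[.5,99.5]))
```

```text
pics/w20.npz 15190 slope deg [ 0.97 -0.39] z 0.1255 x [0.5026 0.5456] y [0.0004 0.0543]
pics/w18.npz 15158 slope deg [ 0.95 -0.45] z 0.1109 x [0.4173 0.4601] y [-0.3335 -0.2796]
pics/w6.npz 12749 slope deg [0.39 0.1 ] z 0.1228 x [0.4996 0.551 ] y [-0.0041  0.0538]
pics/w16.npz 4071 slope deg [ 0.33 -0.06] z 0.1109 x [0.4177 0.4688] y [-0.3319 -0.2809]
821 [0.49872851 0.54988596] [0.00213368 0.05464079]
```

Run:
```python
from h import *
a=cv2.imread('pics/w6.png'); b=cv2.imread('pics/w18.png')
cv2.imwrite('pics/cc.png',np.hstack([cv2.resize(x[155:255,215:345],None,fx=3,fy=3,interpolation=cv2.INTER_CUBIC) for x in (a,b)]))
for v in range(186,216,2): print(v,world('pics/w20.npz',280,v).round(4))
for v in range(190,200,2): print(v,world('pics/w18.npz',280,v).round(4))
```

```text
186 [0.4995 0.0265 0.0145]
188 [0.5009 0.0266 0.0142]
190 [0.5018 0.0266 0.0155]
192 [0.5032 0.0267 0.0148]
194 [0.5028 0.0267 0.0207]
196 [0.5028 0.0267 0.0252]
198 [0.5025 0.0267 0.0303]
200 [0.5028 0.0267 0.0331]
202 [0.5028 0.0267 0.037 ]
204 [0.5026 0.0267 0.0415]
206 [0.503  0.0267 0.0438]
208 [0.5028 0.0267 0.0476]
210 [0.5033 0.0268 0.0496]
212 [0.5025 0.0267 0.055 ]
214 [0.5028 0.0267 0.0574]
190 [ 0.416  -0.3074  0.0026]
192 [ 0.417  -0.3074  0.0034]
194 [ 0.4177 -0.3073  0.0056]
196 [ 0.4176 -0.3073  0.01  ]
198 [ 0.4176 -0.3073  0.0142]
```

View pics/cc.png

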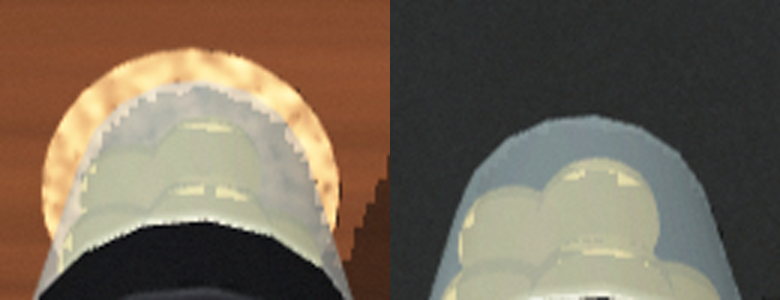

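The glass wall is vertical (x≈0.5027 from z≈0.02 to z≈0.057), so the jar isn't tilted. Its centre is at x≈0.5297 against 0.527 for the coaster. I'll shift it -2.7 mm in x and set it down.

```bash
python3 -m inch '[{"dr":[0,0,0],"translation":[0,0,-0.0027],"jaw":-1},{"dr":[0,0,0],"translation":[0.0012,0,0],"jaw":-1},{"dr":[0,0,0],"translation":[0,0,0],"jaw":-1},{"dr":[0,0,0],"translation":[0,0,0],"jaw":-1}]'; python3 -m inch '[{"dr":[0,0,0],"translation":[0.0008,0,0],"jaw":-1},{"dr":[0,0,0],"translation":[0,0,0],"jaw":-1}]'; python3 -m inch '[{"dr":[0,0,0],"translation":[0.0006,0,0],"jaw":-1},{"dr":[0,0,0],"translation":[0,0,0],"jaw":-1}]'
```

```text
clock: 35.22
eef_pos: [0.5238, 0.0272, 0.0581]
tool_rot: [0.707, -0.019, 0.707, 0.019]
ft_force: [-0.4, -0.4, -2.6]
grip_width: 0.0533
clock: 35.48
eef_pos: [0.5237, 0.0272, 0.0572]
tool_rot: [0.707, -0.019, 0.707, 0.019]
ft_force: [0.5, -1.0, -2.5]
grip_width: 0.0527
clock: 35.72
eef_pos: [0.5238, 0.0271, 0.0568]
tool_rot: [0.707, -0.019, 0.707, 0.019]
ft_force: [-0.7, 0.1, -2.9]
grip_width: 0.0529
```

```bash
python3 -m inch '[{"dr":[0,0,0],"translation":[0.0005,0,0],"jaw":-1},{"dr":[0,0,0],"translation":[0,0,0],"jaw":-1}]'; python3 -m inch '[{"dr":[0,0,0],"translation":[0.0005,0,0],"jaw":-1},{"dr":[0,0,0],"translation":[0,0,0],"jaw":-1}]'
python3 - <<'E'
from h import *
wsave('pics/w21.png')
for v in range(176,216,3): print(v,world('pics/w21.npz',280,v).round(4))
E
```

```text
clock: 35.98
eef_pos: [0.5241, 0.0271, 0.0567]
tool_rot: [0.707, -0.019, 0.707, 0.019]
ft_force: [-0.9, -0.5, 2.3]
grip_width: 0.053
clock: 36.22
eef_pos: [0.5242, 0.0271, 0.0567]
tool_rot: [0.707, -0.019, 0.707, 0.019]
ft_force: [-3.1, -0.1, 6.2]
grip_width: 0.0525
176 [0.4913 0.026  0.0107]
179 [0.4929 0.0261 0.012 ]
182 [0.494  0.0261 0.015 ]
185 [0.4961 0.0262 0.014 ]
188 [0.4977 0.0263 0.0152]
191 [0.4995 0.0264 0.0152]
194 [0.5    0.0265 0.0202]
197 [0.5004 0.0265 0.0253]
200 [0.5003 0.0265 0.0313]
203 [0.5006 0.0265 0.0362]
206 [0.5003 0.0265 0.0425]
209 [0.5001 0.0265 0.048 ]
212 [0.4999 0.0265 0.0535]
215 [0.5002 0.0265 0.0572]
```

The jar is on the coaster with a 7 mm rim gap, which is the centred value. Releasing and moving to the tin.

```bash
python3 -m inch '[{"dr":[0,0,0],"translation":[0,0,0],"jaw":0.3},{"dr":[0,0,0],"translation":[0,0,0],"jaw":0.5},{"dr":[0,0,0],"translation":[0,0,0],"jaw":0.7},{"dr":[0,0,0],"translation":[0,0,0],"jaw":0.7},{"dr":[0,0,0],"translation":[-0.02,0,0],"jaw":0.7},{"dr":[0,0,0],"translation":[-0.04,0,0],"jaw":0.7},{"dr":[0,0,0],"translation":[-0.05,0,0],"jaw":0.7},{"dr":[0,0,0],"translation":[-0.02,0,0],"jaw":0.7}]'; python3 w.py 0.5455 -0.2898 0.19 3
python3 -m inch '[{"dr":[0,0,0],"translation":[0,-0.03,0],"jaw":0.75},{"dr":[0,0,0],"translation":[0,-0.055,0.001],"jaw":0.75},{"dr":[0,0,0],"translation":[0,-0.055,0.001],"jaw":0.75},{"dr":[0,0,0],"translation":[0,-0.055,0.001],"jaw":0.75},{"dr":[0,0,0],"translation":[0,-0.055,0.001],"jaw":0.75},{"dr":[0,0,0],"translation":[0,-0.04,0.001],"jaw":0.75},{"dr":[0,0,0],"translation":[0,-0.025,0],"jaw":0.75},{"dr":[0,0,0],"translation":[0,0,0],"jaw":0.75},{"dr":[0,0,0],"translation":[0,0,0],"jaw":0.75}]'; python3 w.py 0.5455 -0.2898 0.04 3
python3 - <<'E'
from h import *
wsave('pics/w22.png')
E
```

```text
clock: 37.28
eef_pos: [0.5254, 0.0269, 0.1893]
tool_rot: [0.709, -0.019, 0.705, 0.018]
ft_force: [-0.2, -0.6, 0.3]
grip_width: 0.0727
t 37.27 pos [0.5254 0.0269 0.1893] F [-0.2 -0.6  0.3] w 0.0727
dr deg tool [0.02 0.31 0.07] shift mm now-axes [-3.000e-01 -3.174e+02  3.400e+00] shift after turn [  -0.7 -317.4    3.5]
clock: 38.4
eef_pos: [0.5453, -0.2859, 0.1855]
tool_rot: [0.707, -0.019, 0.707, 0.019]
ft_force: [-0.3, -0.2, 0.2]
grip_width: 0.0748
t 38.4 pos [ 0.5453 -0.2859  0.1855] F [-0.3 -0.2  0.2] w 0.0748
dr deg tool [ 0.07 -0.02 -0.05] shift mm now-axes [ 1.455e+02 -4.000e+00  1.000e-01] shift after turn [145.5  -3.9   0. ]
```

View pics/w22.png

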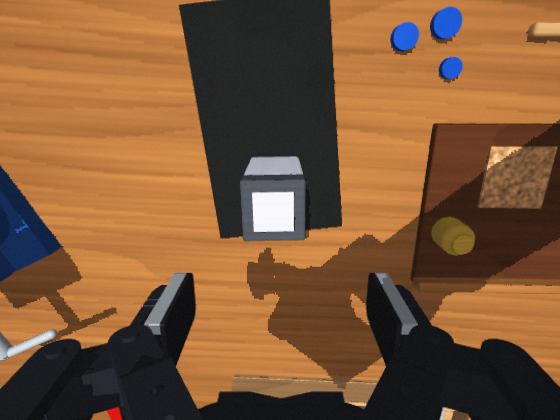

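```bash
python3 -m inch '[{"dr":[0,0,0],"translation":[0.03,-0.004,0],"jaw":0.75},{"dr":[0,0,0],"translation":[0.04,0,0],"jaw":0.75},{"dr":[0,0,0],"translation":[0.035,0,0],"jaw":0.75},{"dr":[0,0,0],"translation":[0.025,0,0],"jaw":0.75},{"dr":[0,0,0],"translation":[0.012,0,0],"jaw":0.75},{"dr":[0,0,0],"translation":[0,0,-0.001],"jaw":0.75},{"dr":[0,0,0],"translation":[0,0,0],"jaw":0.75}]'; python3 w.py 0.5455 -0.2898 0.043 3
python3 - <<'E'
from h import *
wsave('pics/w23.png')
E
```

```text
clock: 39.33
eef_pos: [0.5454, -0.2916, 0.0452]
tool_rot: [0.708, -0.019, 0.706, 0.018]
ft_force: [0.4, 1.0, -0.2]
grip_width: 0.0748
t 39.33 pos [ 0.5454 -0.2916  0.0452] F [ 0.4  1.  -0.2] w 0.0748
dr deg tool [0.03 0.11 0.09] shift mm now-axes [2.2 1.8 0.2] shift after turn [2.2 1.8 0.2]
```

View pics/w23.png

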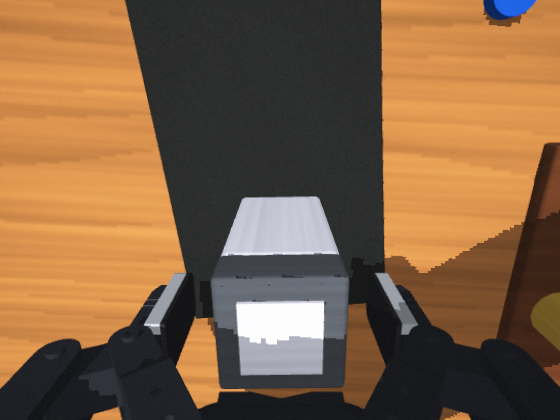

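Tin is centred at (280) between the pads. Close, lift, carry.

```bash
python3 -m inch '[{"dr":[0,0,0],"translation":[0.001,0.001,0],"jaw":0.75},{"dr":[0,0,0],"translation":[0,0,0],"jaw":0.4},{"dr":[0,0,0],"translation":[0,0,0],"jaw":0.2},{"dr":[0,0,0],"translation":[0,0,0],"jaw":0},{"dr":[0,0,0],"translation":[0,0,0],"jaw":-1},{"dr":[0,0,0],"translation":[0,0,0],"jaw":-1},{"dr":[0,0,0],"translation":[0,0,0],"jaw":-1}]'; python3 w.py 0.530 -0.0587 0.055 2
python3 - <<'E'
from h import *
wsave('pics/w24.png')
for v in range(195,250,5): print(v,world('pics/w24.npz',280,v).round(4))
E
```

```text
clock: 40.25
eef_pos: [0.5447, -0.2906, 0.0431]
tool_rot: [0.707, -0.019, 0.707, 0.018]
ft_force: [-1.0, -1.9, 3.6]
grip_width: 0.0471
t 40.25 pos [ 0.5447 -0.2906  0.0431] F [-1.  -1.9  3.6] w 0.0471
dr deg tool [1.01 0.04 0.05] shift mm now-axes [-12.1 232.3  -2.5] shift after turn [-11.9 232.3  -6.6]
195 [ 0.5219 -0.2912  0.0039]
200 [ 0.524  -0.2911  0.0072]
205 [ 0.5238 -0.2911  0.0178]
210 [ 0.5239 -0.2911  0.0265]
215 [ 0.5239 -0.291   0.0344]
220 [ 0.5239 -0.291   0.042 ]
225 [ 0.5237 -0.291   0.0497]
230 [ 0.5237 -0.291   0.0559]
235 [ 0.524  -0.291   0.0613]
240 [ 0.5234 -0.291   0.0682]
245 [ 0.5238 -0.2909  0.0726]
```

```bash
python3 -m inch '[{"dr":[0,0,0],"translation":[-0.01,0,0],"jaw":-1},{"dr":[0,0,0],"translation":[-0.025,0,0],"jaw":-1},{"dr":[0,0,0],"translation":[-0.025,0,0],"jaw":-1},{"dr":[0,0,0],"translation":[-0.015,0,0],"jaw":-1},{"dr":[0.5,0,0],"translation":[0,0.02,0],"jaw":-1},{"dr":[0.5,0,0],"translation":[0,0.04,-0.002],"jaw":-1},{"dr":[0,0,0],"translation":[0,0.045,-0.002],"jaw":-1},{"dr":[0,0,0],"translation":[0,0.045,-0.002],"jaw":-1},{"dr":[0,0,0],"translation":[0,0.035,-0.001],"jaw":-1},{"dr":[0,0,0],"translation":[0,0.02,0],"jaw":-1}]'; python3 w.py 0.528 -0.0587 0.055 2;
python3 -m inch '[{"dr":[0,0,0],"translation":[0,0.015,0],"jaw":-1},{"dr":[0,0,0],"translation":[0,0.008,0],"jaw":-1},{"dr":[0,0,0],"translation":[0.015,0,0],"jaw":-1},{"dr":[0,0,0],"translation":[0.02,0,0],"jaw":-1},{"dr":[0,0,0],"translation":[0.012,0,0],"jaw":-1},{"dr":[0,0,0],"translation":[0,0,0],"jaw":-1},{"dr":[0,0,0],"translation":[0,0,0],"jaw":-1}]'; python3 w.py 0.528 -0.0587 0.055 2
```

```text
clock: 41.55
eef_pos: [0.5279, -0.0827, 0.1161]
tool_rot: [0.706, -0.013, 0.708, 0.014]
ft_force: [1.5, 0.5, -2.5]
grip_width: 0.0472
t 41.55 pos [ 0.5279 -0.0827  0.1161] F [ 1.5  0.5 -2.5] w 0.0472
dr deg tool [ 0.12 -0.17 -0.09] shift mm now-axes [61.1 23.9  1.2] shift after turn [61.1 24.   1. ]
clock: 42.42
eef_pos: [0.5292, -0.063, 0.0711]
tool_rot: [0.707, -0.012, 0.707, 0.012]
ft_force: [0.3, -0.1, -2.9]
grip_width: 0.0474
t 42.42 pos [ 0.5292 -0.063   0.0711] F [ 0.3 -0.1 -2.9] w 0.0474
dr deg tool [-0.01  0.05  0.02] shift mm now-axes [16.1  4.4 -1.1] shift after turn [16.1  4.4 -1.1]
```

```bash
python3 -m inch '[{"dr":[0,0,0],"translation":[0.008,0.0044,-0.001],"jaw":-1},{"dr":[0,0,0],"translation":[0.004,0,0],"jaw":-1},{"dr":[0,0,0],"translation":[0.001,0,0],"jaw":-1},{"dr":[0,0,0],"translation":[0,0,0],"jaw":-1},{"dr":[0,0,0],"translation":[0,0,0],"jaw":-1}]'; python3 w.py 0.528 -0.0587 0.055 2
python3 - <<'E'
from h import *
wsave('pics/w25.png')
for v in range(175,250,5): print(v,world('pics/w25.npz',280,v).round(4))
a=cv2.imread('pics/w25.png'); cv2.imwrite('pics/w25c.png',cv2.resize(a[120:280,190:370],None,fx=4,fy=4,interpolation=cv2.INTER_CUBIC))
E
```

```text
clock: 43.05
eef_pos: [0.5278, -0.0583, 0.0579]
tool_rot: [0.707, -0.012, 0.707, 0.012]
ft_force: [0.2, -0.5, -1.4]
grip_width: 0.0476
t 43.05 pos [ 0.5278 -0.0583  0.0579] F [ 0.2 -0.5 -1.4] w 0.0476
dr deg tool [0.01 0.02 0.01] shift mm now-axes [ 2.9 -0.4  0.2] shift after turn [ 2.9 -0.4  0.2]
175 [ 0.4941 -0.0589  0.0124]
180 [ 0.4976 -0.0588  0.0107]
185 [ 0.5006 -0.0587  0.0116]
190 [ 0.5028 -0.0586  0.015 ]
195 [ 0.5062 -0.0585  0.0142]
200 [ 0.5068 -0.0584  0.0227]
205 [ 0.5068 -0.0584  0.0325]
210 [ 0.5068 -0.0584  0.0414]
215 [ 0.5071 -0.0584  0.0489]
220 [ 0.507  -0.0584  0.0568]
225 [ 0.5069 -0.0584  0.0639]
230 [ 0.5068 -0.0584  0.0706]
235 [ 0.5068 -0.0583  0.0766]
240 [ 0.5067 -0.0583  0.0824]
245 [ 0.5065 -0.0583  0.088 ]
```

View pics/w25c.png

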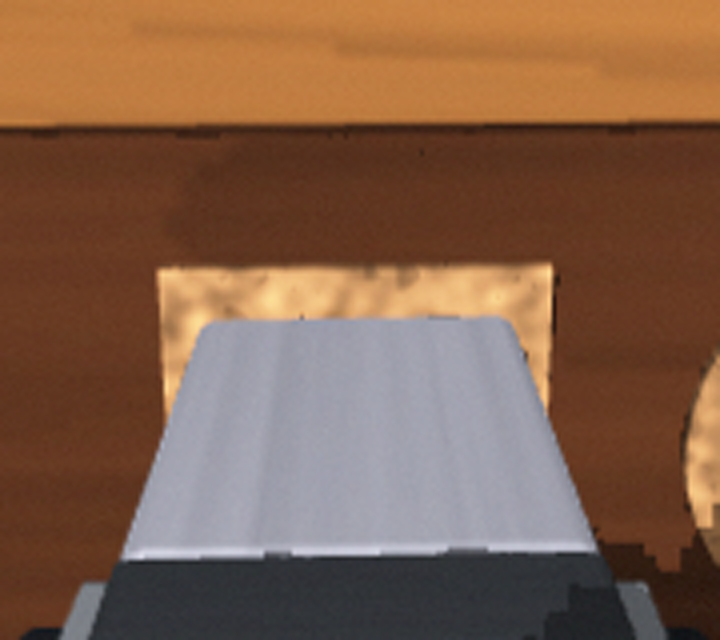

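The tin is centred within 0.5 mm in y, its near face is 6.3 mm from the coaster edge (ideal is 6), and it is parallel to the coaster. Lowering.

```bash
python3 -m inch '[{"dr":[0,0,0],"translation":[0.0015,-0.0003,0],"jaw":-1},{"dr":[0,0,0],"translation":[0,0,0],"jaw":-1}]'; python3 -m inch '[{"dr":[0,0,0],"translation":[0.0008,0,0],"jaw":-1},{"dr":[0,0,0],"translation":[0,0,0],"jaw":-1}]'; python3 -m inch '[{"dr":[0,0,0],"translation":[0.0005,0,0],"jaw":-1},{"dr":[0,0,0],"translation":[0,0,0],"jaw":-1}]'
```

```text
clock: 43.35
eef_pos: [0.5275, -0.0586, 0.0561]
tool_rot: [0.707, -0.012, 0.707, 0.012]
ft_force: [0.1, 0.6, -2.4]
grip_width: 0.0475
clock: 43.6
eef_pos: [0.5275, -0.0585, 0.0553]
tool_rot: [0.707, -0.012, 0.707, 0.012]
ft_force: [0.3, -0.2, -1.8]
grip_width: 0.0475
clock: 43.85
eef_pos: [0.5277, -0.0586, 0.0551]
tool_rot: [0.707, -0.012, 0.707, 0.012]
ft_force: [-0.7, 0.4, -1.4]
grip_width: 0.0476
```

```bash
python3 -m inch '[{"dr":[0,0,0],"translation":[0.0005,0,0],"jaw":-1},{"dr":[0,0,0],"translation":[0,0,0],"jaw":-1}]'
```

```text
clock: 44.1
eef_pos: [0.5278, -0.0586, 0.0551]
tool_rot: [0.707, -0.012, 0.707, 0.012]
ft_force: [-3.9, 0.5, 4.7]
grip_width: 0.0477
```

Contact reached. I'll open only partly (the jar is next to it), rise, and move clear for a check.

```bash
python3 -m inch '[{"dr":[0,0,0],"translation":[0,0,0],"jaw":0.2},{"dr":[0,0,0],"translation":[0,0,0],"jaw":0.4},{"dr":[0,0,0],"translation":[0,0,0],"jaw":0.55},{"dr":[0,0,0],"translation":[0,0,0],"jaw":0.55},{"dr":[0,0,0],"translation":[-0.02,0,0],"jaw":0.55},{"dr":[0,0,0],"translation":[-0.04,0,0],"jaw":0.55},{"dr":[0,0,0],"translation":[-0.05,0,0],"jaw":0.55},{"dr":[0,0,0],"translation":[-0.03,0,0],"jaw":0.55}]'; 
python3 -m inch '[{"dr":[0,0,0],"translation":[-0.02,0,0],"jaw":0.6},{"dr":[0,0,0],"translation":[0,-0.03,-0.01],"jaw":0.6},{"dr":[0,0,0],"translation":[0,-0.05,-0.012],"jaw":0.6},{"dr":[0,0,0],"translation":[0,-0.05,-0.012],"jaw":0.6},{"dr":[0,0,0],"translation":[0,-0.05,-0.012],"jaw":0.6},{"dr":[0,0,0],"translation":[0,-0.05,-0.012],"jaw":0.6},{"dr":[0,0,0],"translation":[0,-0.05,-0.012],"jaw":0.6},{"dr":[0,0,0],"translation":[0,-0.03,0],"jaw":0.6},{"dr":[0,0,0],"translation":[0,0,0],"jaw":0.6},{"dr":[0,0,0],"translation":[0,0,0],"jaw":0.6}]'
python3 - <<'E'
from h import *
save('top','pics/top26.png'); save('side','pics/side26.png')
a=cv2.imread('pics/top26.png'); cv2.imwrite('pics/t26c.png',cv2.resize(a[170:285,215:370],None,fx=5,fy=5,interpolation=cv2.INTER_CUBIC))
E
```

```text
clock: 45.1
eef_pos: [0.5286, -0.0589, 0.1973]
tool_rot: [0.708, -0.013, 0.706, 0.012]
ft_force: [-0.1, 0.1, -0.5]
grip_width: 0.0661
clock: 46.35
eef_pos: [0.4685, -0.37, 0.2141]
tool_rot: [0.707, -0.012, 0.707, 0.013]
ft_force: [0.1, -0.3, 1.2]
grip_width: 0.0683
```

View pics/t26c.png

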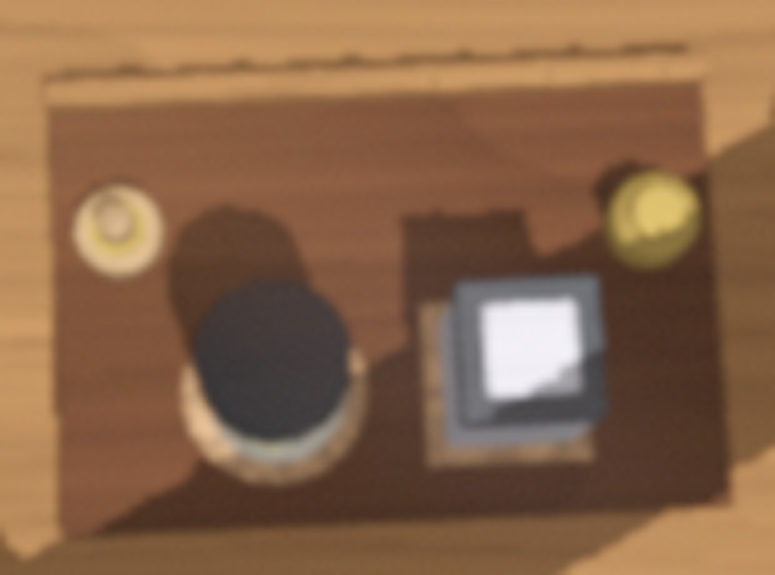

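View pics/side26.png

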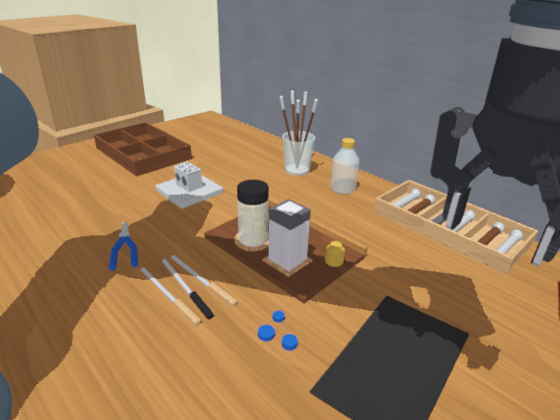

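Run:
```python
from h import *
P='pics/top26.npz'
g=lambda L:[(215+(a+.5)/5-.5,170+(b+.5)/5-.5) for a,b in L]
print('jar',world(P,*g([(272.5,361)])[0],.123).round(4),'target .527 .027')
quad(P,g([(456,283),(598,277),(606,413),(462,428)]),.117)
quad(P,g([(427,467),(594,462),(594,462),(420,303)]),.015)
# base front edge of tin and coaster front edge from the top view
for p in [(445,447),(585,438)]: print(world(P,*g([p])[0],.016).round(4))
d=np.load('pics/top0.npz')['frame'].astype(int); e=np.load(P)['frame'].astype(int)
print('cup/pot image change',abs(d-e)[205:227,228:248].mean().round(1),abs(d-e)[203:225,336:356].mean().round(1))
```

```text
jar [0.5252 0.0267 0.123 ] target .527 .027
centre [ 0.5292 -0.0589  0.117 ] sides [0.0474 0.0454 0.0478 0.0483] ang [ -87.8 -178.1   95.7    1.4]
centre [ 0.5139 -0.0597  0.015 ] sides [0.0617 0.     0.087  0.0612] ang [ -88.5    0.    46.8 -178.3]
[ 0.5051 -0.036   0.016 ]
[ 0.5083 -0.0878  0.016 ]
cup/pot image change 12.9 17.8
```

The jar is within about 1.5 mm and the tin within about 1 mm of their coaster centres. Everything is upright, the pot and cup are in place, and the arm is clear.

```bash
python3 -c "
from bench import job; print(job.job_done())"
```

```text
the job is handed in; nothing more can be done
None
```

I moved the tin and the jar onto the mat, then set the doming block upright on the steel plate. Only after that did I put the jar and then the tin back on their coasters. The job was handed in at about 46 s.

**Last checks:**
- **Block:** within about 1 mm of the plate centre and square to it.
- **Tin:** within about 1 mm of the square coaster's centre.
- **Jar:** the top camera puts it 1–2 mm off the round coaster's centre. The wrist camera showed it centred, with a 7 mm rim gap. The difference is within the calibration error.
- **Set-downs:** I lowered each object until the wrist force just rose, to about 6 N at most. All three look upright.
- **Pot and ring cup:** they sit at the same pixels as at the start. My automatic image comparison showed some change there, which I put down to the arm's shadow.

**What went wrong:**
- **Fingertip position:** the fingertips are about 26 mm behind the reported TCP, not 14 mm ahead as stated. My first grasp on the block closed on air just above it without touching it, so I went deeper. It also meant the first jar and tin grips were near their tops, and I gripped both lower for the return.
- **Jar offset:** just before setting the jar back, it was 2.7 mm off along x, and I corrected that before releasing it.

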